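# Clamp the cup brush in its chuck, then hold the washer on its sprung burst setting

## Robot

A 6-joint arm with a two-finger parallel gripper is mounted at the origin on a cart in front of the work surface, level with it; the furniture and walls round the work are solid. World frame = base frame: x ahead of the robot, y to its left, z up, the work surface at z = 0. Lengths are in m, angles in degrees, forces in N, time in s.
With the tool pointing down it reaches from about 0.375 to 0.925 m from the base axis. Payload 5.7 kg.
Tool frame: the origin (TCP) lies midway between the tips of the shut fingers; the grasp point (between the pads) lies 19 mm behind it; z points along the fingers, y is the line along which they close (so a half turn about z gives the same grasp; the last joint's range is limited). The gripper opens to 88 mm and grips with 3 to 60 N. Pads are 20 mm wide; open, the fingers measure 115 mm over their backs; the gripper's body (75 mm by 178 mm) begins 61 mm behind the grasp point.
Start: joints at [-72.198, 20.558, 86.54, -0, 72.909, -6.595], TCP at [0.248, -0.546, 0.191] pointing down, gripper open.
Joint ranges: [-170.27, 170.27], [-57.76, 135], [12.27, 136.19], [-55.21, 235.2], [11.17, 155.16], [-170.74, 170.74]. Speed limits (degrees/s): [136.94, 136.94, 180, 180, 180, 180].

## Interface

Orientations are given as [roll, pitch, yaw] about the fixed x, y, z axes, in that order (R = Rz(yaw) Ry(pitch) Rx(roll)).
In Python, from plant import bot gives the robot as it stands.
- The arm moves only by the tool apply_moves, never from a script. Its argument "commands" is text: rows parted by semicolons, each of 5 numbers parted by spaces: the opening, from -1 (shut) to 1 (fully open), so that 0 is half open, then the shift along the tool's x, y, z in mm, then the turn about the tool's z in rad. In form: fingers tx ty tz yaw; .... A call has 1 to 20 rows; each row shifts and turns the commanded pose from where the row before left it, along the tool's axes as they then stand; what a row does not reach is not made up. A row lasts 1/10 s, in which the tool goes at most 50 mm and 8.59 degrees, less where a joint would pass 70% of its speed; a pose out of reach is approached as far as the arm can. A call is refused whole if a number of a shift passes 50 or a number of a turn 0.15, either way. A call with a gripper value outside its range is refused whole. The fingers move at their own pace and stop on an object; "squeeze" is the grip in N (left out, the last holds). Time passes only in rows, so rows that do not move let the fingers close. It gives the time, the measured TCP pose, the force, the opening and the grip force at its end, in the units of the state.
- bot.sense(): the state, without advancing time (a new reading comes with each control period).
- bot.get_image(name): name is "side" or "top" or "wrist"; returns a dict with "img" (400x640x3 uint8, blue, green, red), "K" (3x3 intrinsics, pixels), "dist" ([k1, k2, p1, p2, k3] as OpenCV has them; the pictures are not rectified), "world_from_camera" (4x4, takes a point from camera to world coordinates). Camera axes: x right, y down, z forward; pixel columns grow to the right and rows downward; lengths in m; the calibration is good to about 2 mm. A picture is of the moment at which its call begins. There is no depth.
- bot.close_job(): hands the job in; it is judged then, once.
The state is a dict: "clock": time; "joint_positions": joint angles; "joint_vel": joint speeds; "joint_torque": joint torques, N m; "ee_pos": TCP position; "ee_rot": TCP orientation; "force": force on the tool from outside, world axes, zero at the start; "ft_torque": the same for the moment, N m; "gripper_width": finger opening in m; "gripper_force": force on a finger pad.
Only numpy, scipy, OpenCV 4.12 (cv2) and the standard library are available. Lean on these libraries where they do the work, as an engineer would, in place of code of your own. Each camera call takes 0.05 s, during which the arm holds its last target. There are 200 camera calls.

## Task

The blue and white brush of the cup washer stands loose in its chuck: swing the chuck lever clockwise (seen from above) until the three jaws grip the brush's shank firmly and it stands upright. Then spin-test it: take the speed dial, turn it clockwise past slow and fast to the third, red-dotted burst setting, which springs back when let go, and finish while still holding it there. Do not turn the dial while the brush is loose, and leave the mug, bowl and cup beside the washer where they are.

Things in the scene. Friction and masses are not known exactly. Their poses are not given: they have to be found in the camera images.
- washer: Cup-brush washer, fixed to the worktop: steel housing 150 (x) x 250 (y) x 54 mm high. Origin: centre of its underside; x to its back, y to its left, z up. Chuck axis (vertical) at x 0, y +65 mm; dial axis (vertical) at x -22, y -80 mm. The motor is not simulated: nothing spins.
- sleeve (a joint): Chuck sleeve with its lever, rad; grows clockwise from above. At 0 the lever points straight to the front (-x of the washer), at 1.57 to its left (+y). Starts at 0 to 0.5. The jaws touch the shank at about 1.1 and grip it firmly at 1.3 to 1.45; hard stop 1.7. Stiff (about 3 N at the lever's grip, 5 to 6 N when tight), stays where left.
- lever_grip (a point): Point on the lever's black upright round grip (15 mm thick, free from z 76 to 118 mm above the worktop), 95 mm from the chuck axis, at height 100 mm. The lever's bar runs below the grip at z 65 to 75 mm. The brush, 45 mm across and up to z 186 mm, stands on the chuck axis.
- jaw0: One of three aluminium jaws on the turret's face, 8 mm wide, 14 mm high (z 89 to 103 mm), at the front (-x) of the shank. Origin: foot of its inner tip. All three slide inward together, 4.5 mm per rad of the sleeve.
- jaw1: Second jaw, same make, 120 degrees round the chuck axis from the first.
- jaw2: Third jaw, same make, 240 degrees round the chuck axis from the first.
- brush: Loose cup brush, 80 g: steel shank 12 mm thick and 55 mm long, above it a collar and a blue and white bristle head 45 mm across, 124 mm long in all. Origin: centre of the shank's foot, which stands on the floor of the 13.6 mm bore (z 61 mm); z up along the brush. It need not be handled.
- dial_turn (a joint): Speed dial, rad; grows clockwise from above. 0 off (white dot); click stops at 0.44 slow (one yellow dot) and 0.88 fast (two yellow dots); from there a spring works against the hand, 0.06 rising to 0.25 N m; third setting, burst (three red dots) at 1.32, hard stop 1.45. Let go, it falls back to 0.9. Each click takes about 0.13 N m.
- dial_grip (a point): Point on the dial's axis, inside its grip bar, at height 78 mm; vertical axis of the dial.
- dial: The dial: a black grip bar with a white pointer line on its pointing half, 50 mm long, 12 mm thick, z 64 to 88 mm, on a black skirt 60 mm across whose top is at z 66 mm. Origin on its axis at worktop height; the body's yaw is the washer's yaw minus the joint value, and the bar points 0.66 rad to the left (counter-clockwise) of the body's x: at joint 0, at the washer's yaw + 0.66.
- steel_mug: Loose steel mug, 77 mm wide, 101 mm high, behind the washer; bystander. Origin: centre of its underside.
- small_bowl: Loose steel bowl, 134 mm wide, 60 mm high, left of and behind the washer; bystander. Origin: centre of its underside.
- steel_cup: Loose low steel cup with an ear, 135 x 124 x 53 mm, left of and in front of the washer; bystander. Origin: centre of its underside.
Mind the look-alikes: they are no part of the job. Of the things that look like the brush, the smaller one is meant.

How it is judged:
By the outcome, as a careful person would: the job done as asked, in the order asked, and still so for the second after the job is handed in, while the arm keeps its last pose, push and grip.
It also fails if it takes over 45 s, if anything falls off the work surface, if the arm or the gripper's body presses on something with over 40 N, if the wrist force passes 120 N, or if a joint passes its speed limit or range.

## Working session

There is one attempt and no reset: what is moved stays moved. The work goes in short steps, Python scripts to look and compute and a tool call to move; the robot and the scene stay as the last step left them, time stands still between calls to the robot, and variables do not carry over. Pictures are saved under pics/ and viewed, at most 10 in all, crops included, and the job is handed in when it is done.

Besides the shell and the picture viewer there is one more tool, called after ">>>" as name(argument=value, ...), one argument or row to a line, values as JSON. apply_moves: Moves the arm, as the interface text tells. Its arguments: {"type":"object","properties":{"commands":{"type":"string"},"squeeze":{"type":"number"}},"required":["commands"]}

```bash
mkdir -p pics; ls; cat > h.py <<'E'
import numpy as np, cv2, json
from plant import bot
def snap(n,f=None):
    d=bot.get_image(n)
    d={k:np.array(v) for k,v in d.items()}
    np.savez(f'{f or n}.npz',**d); cv2.imwrite(f'pics/{f or n}.png',d['img']); return d
def load(f): return dict(np.load(f'{f}.npz'))
def ray(d,u,v):
    p=cv2.undistortPoints(np.array([[[u,v]]],float),d['K'],d['dist'])[0,0]
    T=d['world_from_camera']; return T[:3,3],T[:3,:3]@np.array([p[0],p[1],1])
def onz(d,u,v,z):
    o,r=ray(d,u,v); return o+r*(z-o[2])/r[2]
def proj(d,P):
    T=np.linalg.inv(d['world_from_camera']); r,_=cv2.Rodrigues(T[:3,:3])
    return cv2.projectPoints(np.array(P,float).reshape(-1,1,3),r,T[:3,3],d['K'],d['dist'])[0][:,0]
E
python3 - <<'E'
from h import *
for n in('side','top'): d=snap(n); print(n,d['world_from_camera'].round(3).tolist())
cv2.imwrite('pics/both.png',np.vstack([cv2.resize(load(n)['img'],(480,300)) for n in('top','side')]))
print(bot.sense())
E
```

```text
pics
side [[-0.878, -0.299, 0.374, 0.26], [-0.479, 0.523, -0.705, 0.651], [0.015, -0.798, -0.602, 0.612], [0.0, 0.0, 0.0, 1.0]]
top [[-0.022, -0.987, 0.16, 0.411], [-1.0, 0.024, 0.01, 0.059], [-0.013, -0.159, -0.987, 1.073], [0.0, 0.0, 0.0, 1.0]]
{'clock': 0.1, 'joint_positions': array([-7.21998716e+01,  2.05944289e+01,  8.65931752e+01, -5.45221388e-04,
        7.29091398e+01, -6.59435985e+00]), 'joint_vel': array([ 0.07070616,  0.03106316, -0.17268202,  0.08657884, -0.00331709,
        0.07198825]), 'joint_torque': array([-1.52310736e-04, -5.16356707e+01, -2.71407866e+01,  6.76609436e-02,
        2.75988795e-02, -2.99908561e-05]), 'ee_pos': array([ 0.24759162, -0.54577769,  0.19028467]), 'ee_rot': array([-1.79903836e+02, -1.05925697e-02,  2.43946401e+01]), 'force': array([ 0.1358863 , -0.06583058, -0.4890206 ]), 'ft_torque': array([0.04263793, 0.00302451, 0.01010505]), 'gripper_force': 0.0, 'gripper_width': 0.08786202816974428}
```

View pics/top.png

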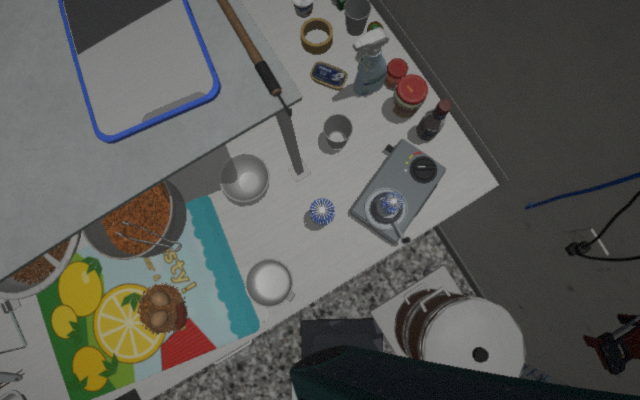

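View pics/side.png

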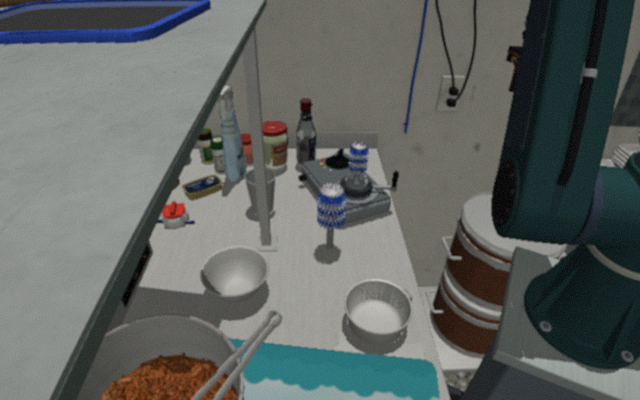

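Two brush-like things: top (321,210), a larger one standing free on the worktop, and top (388,205) in the washer's chuck, the smaller. The one in the chuck is meant. I'll confirm it in a crop, together with the lever's end (406,240) and the dial (424,168).

```bash
python3 - <<'E'
from h import *
d=load('top'); s=load('side')
a=cv2.resize(d['img'][130:250,300:460],None,fx=5,fy=5,interpolation=cv2.INTER_CUBIC)[:600]
cv2.imwrite('pics/crop.png',a)
b=cv2.resize(s['img'][130:230,280:413],None,fx=6,fy=6,interpolation=cv2.INTER_CUBIC)
cv2.imwrite('pics/crops.png',b)
E
```

```text
(no output)
```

View pics/crop.png

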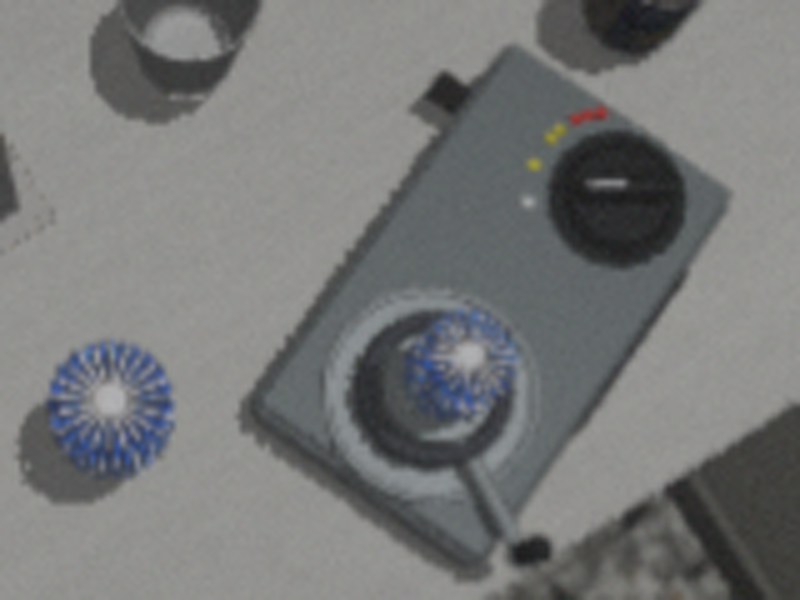

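View pics/crops.png

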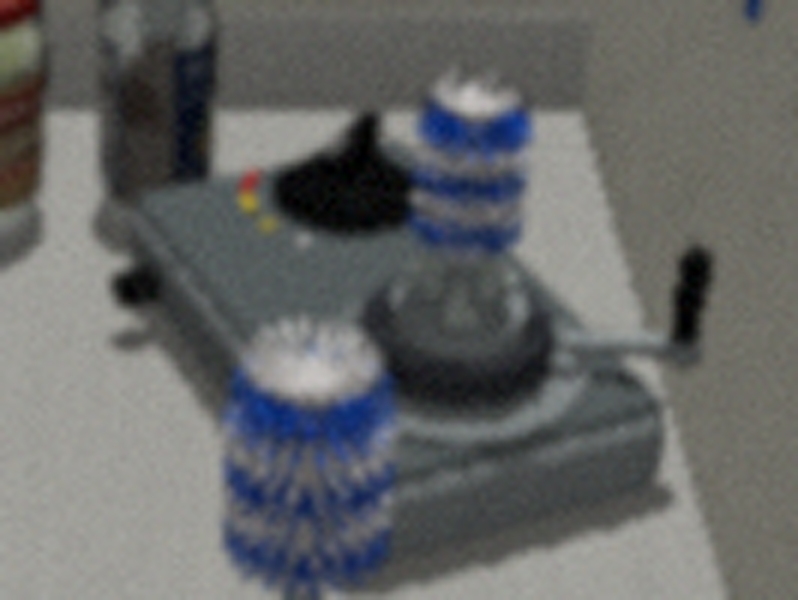

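```bash
python3 - <<'E'
from h import *
d=load('top'); s=load('side')
c=lambda u,v,z:onz(d,300+u/5,130+v/5,z)
cs=[c(*p,.054) for p in((515,45),(730,193),(475,572),(255,405))]
for p in cs: print(p.round(4))
ctr=sum(cs)/4; a=(cs[0]+cs[1]-cs[2]-cs[3]); yaw=np.arctan2(-a[1],-a[0])+np.pi/2*0
# right side (dial, -y) direction = a ; y axis=-a
yw=np.arctan2(-a[1],-a[0])-np.pi/2
print('centre',ctr,'yaw',np.degrees(yw))
R=np.array([[np.cos(yw),-np.sin(yw)],[np.sin(yw),np.cos(yw)]])
dial=c(617,198,.066); ring=c(432,393,.056)
print('dial meas',dial,'pred',ctr[:2]+R@[-.022,-.08]); print('chuck meas',ring,'pred',ctr[:2]+R@[0,.065])
v=ring-dial; print('yaw by dial-chuck',np.degrees(np.arctan2(v[1],v[0])-np.arctan2(.145,.022)))
# grip
g1=c(530,548,.115)
o1,r1=ray(d,300+530/5,130+548/5);o2,r2=ray(s,280+692/6,130+255/6)
A=np.c_[r1,-r2];t=np.linalg.lstsq(A,o2-o1,rcond=None)[0];print('grip tri',o1+r1*t[0],o2+r2*t[1],g1)
l=g1[:2]-ring[:2]; print('lever len',np.hypot(*l),'sleeve',np.degrees(yw+np.pi-np.arctan2(l[1],l[0])))
E
```

```text
[ 0.7403 -0.157   0.054 ]
[ 0.6559 -0.2678  0.054 ]
[ 0.4586 -0.1204  0.054 ]
[ 0.5482 -0.0099  0.054 ]
centre [ 0.60074922 -0.13877187  0.054     ] yaw 52.89911811830915
dial meas [ 0.65157368 -0.20344832  0.066     ] pred [ 0.65128435 -0.20457613]
chuck meas [ 0.55194392 -0.10218547  0.056     ] pred [ 0.54890687 -0.09956255]
yaw by dial-chuck 53.16159558432073
grip tri [ 0.46656073 -0.13669238  0.11671808] [ 0.46535895 -0.13700135  0.11671165] [ 0.46666031 -0.13704392  0.115     ]
lever len 0.09213254698242068 sleeve 390.6675304883873
```

The crop confirms it: the brush in the chuck (crop 465,360) is the smaller one, and the lever's grip is at (530,548). Before planning the dial grasp I'll check clearance to the bottle and the wall.

```bash
python3 - <<'E'
from h import *
d=load('top'); s=load('side')
def tri(a,b):
    o1,r1=ray(d,*a);o2,r2=ray(s,*b)
    t=np.linalg.lstsq(np.c_[r1,-r2],o2-o1,rcond=None)[0];p,q=o1+r1*t[0],o2+r2*t[1];return ((p+q)/2).round(3),np.linalg.norm(p-q).round(3)
print('bottle cap',tri((446,103),(306,100)))
print('bottle base',onz(d,427,130,0).round(3),onz(s,306,164,0).round(3))
for p in((385,0),(450,105),(500,183)): print('edge',onz(d,*p,0).round(3))
print('jar',tri((411,88),(275,125)),'mug top',onz(d,338,128,.101).round(3),'cup',onz(d,270,282,.05).round(3))
print('shelf corner',tri((300,98),(265,2)))
E
```

```text
bottle cap (array([ 0.775, -0.233,  0.206]), np.float64(0.005))
bottle base [ 0.783 -0.239  0.   ] [ 0.771 -0.23   0.   ]
edge [ 1.21  -0.144  0.   ]
edge [ 0.859 -0.313  0.   ]
edge [ 0.624 -0.437  0.   ]
jar (array([ 0.843, -0.17 ,  0.14 ]), np.float64(0.009)) mug top [0.758 0.019 0.101] cup [0.37  0.203 0.05 ]
shelf corner (array([0.662, 0.092, 0.509]), np.float64(0.001))
```

>>> apply_moves(
  commands="1 26 -20 0 0;1 26 -20 0 0;1 26 -20 0 0;1 26 -20 0 0;1 26 -20 0 0;1 26 -20 0 0;1 26 -20 0 0;1 26 -20 0 0;1 26 -20 0 0;1 26 -20 0 0;1 26 -20 0 0;1 26 -20 0 0;1 26 -20 0 0;1 0 0 0 0;1 0 0 0 0",
)

```text
clock: 1.6
ee_pos: [0.4481, -0.1696, 0.1908]
ee_rot: [-180.0, 0.0, 24.5]
force: [-0.6, 0.7, 0.1]
gripper_width: 0.0878
gripper_force: 0.0
```

```bash
python3 - <<'E'
from h import *
w=snap('wrist','wrist1'); st=bot.sense(); print(st['ee_pos'],st['ee_rot'])
for P in([.4665,-.137,.118],[.4665,-.137,.07],[.5505,-.101,.1]): print(proj(w,P))
E
```

```text
[ 0.44788379 -0.17021535  0.19084504] [-1.79990398e+02  4.11547459e-02  2.44420173e+01]
[[290.88949494 166.5814164 ]]
[[294.46225544 158.36571657]]
[[292.55270357  57.56445674]]
```

View pics/wrist1.png

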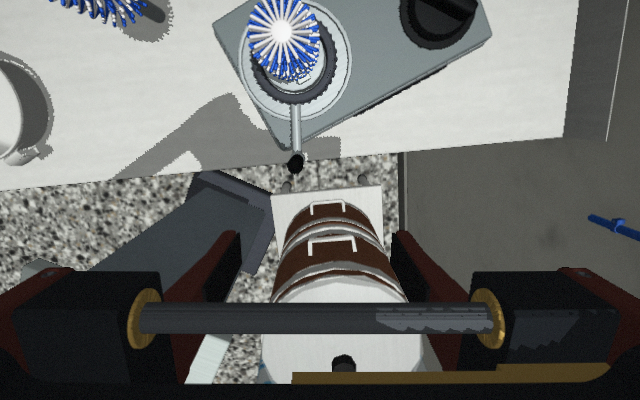

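The wrist view shows the grip at about (296,162), 4 px right of where I predicted it, so it is at about (0.466,-0.140). Next I centre on it, go down and grasp.

>>> apply_moves(
  commands="1 15 -10 0 0;1 14 -10 0 0;1 0 0 25 0;1 0 0 25 0;1 0 0 25 0;1 0 0 26 0;1 0 0 0 0;-1 0 0 0 0;-1 0 0 0 0;-1 0 0 0 0;-1 0 0 0 0;-1 0 0 0 0",
  squeeze=25,
)

```text
clock: 2.85
ee_pos: [0.4669, -0.14, 0.0907]
ee_rot: [179.9, -0.1, 24.4]
force: [0.3, 0.0, 0.2]
gripper_width: 0.0515
gripper_force: 0.0
```

```bash
python3 - <<'E'
from h import *
w=snap('wrist','wrist2'); st=bot.sense(); print(st)
E
```

```text
{'clock': 2.9, 'joint_positions': array([-2.48205053e+01,  1.84633507e+01,  1.06941534e+02,  6.66734954e-03,
        5.45473720e+01,  4.07717707e+01]), 'joint_vel': array([ 0.10009016,  0.29021034,  0.11830658, -0.05314986, -0.03495738,
        0.08349506]), 'joint_torque': array([-4.89501434e-02, -4.26630306e+01, -2.06252414e+01,  5.05931117e-02,
       -4.32571268e-02, -3.01425680e-04]), 'ee_pos': array([ 0.46668145, -0.13988447,  0.0905424 ]), 'ee_rot': array([ 1.79967392e+02, -3.52942599e-02,  2.44038691e+01]), 'force': array([-0.2296633 ,  0.59651077,  0.37207098]), 'ft_torque': array([-0.00312336,  0.03486055,  0.04361999]), 'gripper_force': 0.0, 'gripper_width': 0.04737013521363242}
```

View pics/wrist2.png

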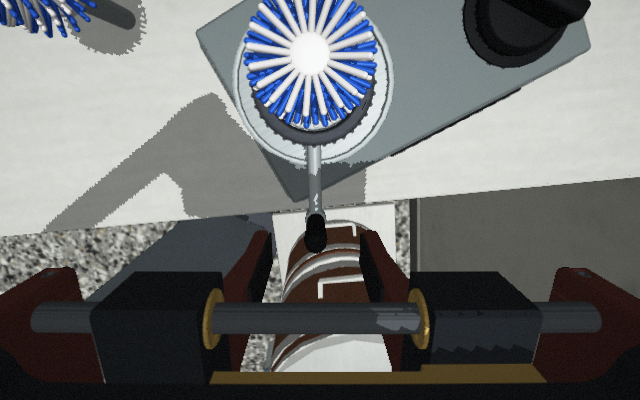

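The grip at (316,233) stands between the finger tips, so I keep closing.

>>> apply_moves(
  commands="-1 0 0 0 0;-1 0 0 0 0;-1 0 0 0 0;-1 0 0 0 0;-1 0 0 0 0;-1 0 0 0 0",
  squeeze=25,
)

```text
clock: 3.5
ee_pos: [0.4664, -0.1398, 0.09]
ee_rot: [-180.0, 0.0, 24.4]
force: [-0.3, 0.3, -0.8]
gripper_width: 0.0013
gripper_force: 0.0
```

```bash
python3 - <<'E'
from h import *
w=load('wrist2')
for z in (.09,.11,.118): print(proj(w,[.4667,-.14,z]),proj(w,[.458,-.144,z]))
E
```

```text
[[315.91931062 229.31711322]] [[315.98984545 242.21475882]]
[[316.03014212 241.39724841]] [[316.10617442 255.41861302]]
[[316.08107383 246.94870252]] [[316.15952312 261.47402024]]
```

```bash
python3 - <<'E'
from h import *
w=snap('wrist','wrist3'); s=snap('side','side3')
a=w['img'][150:350,200:440]; b=s['img'][110:230,280:424]
cv2.imwrite('pics/c3.png',np.hstack([cv2.resize(a,(400,333)),cv2.resize(b,(400,333))]))
E
```

```text
(no output)
```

View pics/c3.png

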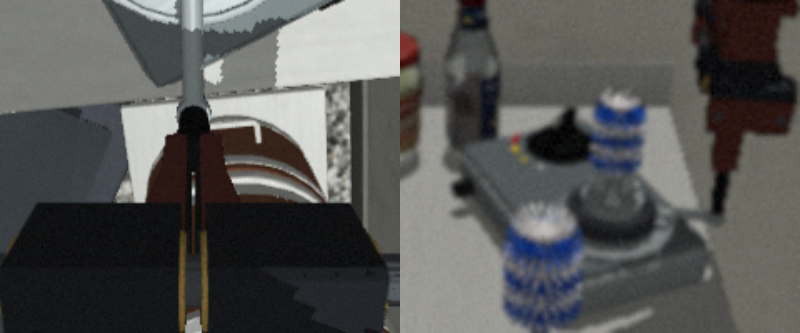

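```bash
python3 - <<'E'
from h import *
s0=load('side');s=load('side3'); st=bot.sense(); print(st['ee_pos'],st['gripper_width'])
p=st['ee_pos']
for n,z in(('tcp',p[2]),('gripP',p[2]+.019),('118',.118),('76',.076)): print(n,proj(s,[p[0],p[1],z]).round(1))
g=cv2.cvtColor(s0['img'],6)[168:192,388:404]; print(g)
print(cv2.cvtColor(s['img'],6)[160:195,385:408])
E
```

```text
[ 0.46639883 -0.13980191  0.0900404 ] 0.0005907177884047685
tcp [[393.9 180.9]]
gripP [[394.9 174.5]]
118 [[395.4 171.4]]
76 [[393.1 185.6]]
[[105 106 106 108 109 104 108 105 105 108 109 108 113 111 108 112]
 [107 111 107 105 109 110  97  97 101 104 110 106 108 103 112 110]
 [108 111 105 108 105 106  97  87  87 104 103 108 113 112 107 116]
 [111 111 103 112 105  99  80  57  54  74  90 104 109 113 106 107]
 [109 106 111 107  98  84  49  33  26  43  70  97 112 108 112 111]
 [109 109 102 110  92  56  20  18  11  27  57  94 108 112 107 109]
 [110 106 107 104  93  44  14   4  11  14  60  98 106 110 112 106]
 [108 108 111 109  93  48  15   1   3  21  61  96 112 107 106 107]
 [106 113 107 106  94  53   7   7  13  22  59  96 109 108 110 109]
 [109 106 113 106  74  39  17   4  10  35  76 102 106 110 112 106]
 [108 107 109  96  55  24   8  12  19  51  83 107 110 112 107 109]
 [107 110 111  96  51  13   0   5  20  61  99 113 110 107 109 112]
 [108 113 112  93  50   7   9   4  18  58  99 111 110 113 108 107]
 [104 113 110  99  56  14   6  14  34  76  99 109 108 111 105 111]
 [104 110 110  95  53
[... 3345 characters left out ...]
106 103 109 108 104]
 [ 93  95  84  85  75  75  66  67  68  65  64  76  99 109 104 104 108 105
  107 108 106  99 110]
 [118 118 117 108  88  79  67  68  69  68  72  78  89 106 108 102 108 103
  105 105 106 106 105]
 [140 148 148 141 116  98  87  84  74  73  76  86 102 104 107  97 102 105
  104 107 105 107 107]
 [126 147 158 152 140 116  97  92  82  83  90 102 103 110 108 105 106 104
  107 106 108 104 104]
 [ 97 125 146 155 143 120 106 104 102 102 106 109 101 104 106 101 102 108
  109 101 108 109 107]
 [ 66  90 122 147 146 118 105 108 109 108 105 105 106 108 107 107 103 108
  104 106 106 104 106]
 [ 47  57  88 118 135 129 116 107 107 107 106 105 105 106 110 105 106 101
  103 105 104 104 103]]
```

The fingers shut without meeting the grip. In the side view the tips end at row 170, level with the top of the grip, where I predicted row 181. So they are about 25 mm higher than reported. I'll open, go lower and try again.

>>> apply_moves(
  commands="0 0 0 0 0;0 0 0 0 0;0 0 0 0 0;0 0 0 0 0;0 0 0 0 0;0 0 0 0 0;0 3 0 10 0;0 0 0 12 0;0 0 0 0 0;-1 0 0 0 0;-1 0 0 0 0;-1 0 0 0 0;-1 0 0 0 0;-1 0 0 0 0;-1 0 0 0 0",
  squeeze=25,
)

```text
clock: 5.1
ee_pos: [0.4694, -0.1387, 0.0683]
ee_rot: [180.0, -0.0, 24.4]
force: [0.1, 0.1, 1.3]
gripper_width: 0.0136
gripper_force: 25.0
```

```bash
python3 - <<'E'
from h import *
st=bot.sense(); print(st['ee_pos'],st['gripper_width'],st['gripper_force'],st['force'])
s=snap('side','side4');w=snap('wrist','wrist4')
print(proj(s,st['ee_pos']),proj(w,st['ee_pos']))
a=w['img'][150:350,200:440]; b=s['img'][110:230,280:424]
cv2.imwrite('pics/c4.png',np.hstack([cv2.resize(a,(400,333)),cv2.resize(b,(400,333))]))
E
```

```text
[ 0.46936609 -0.13870459  0.068309  ] 0.01364371713526034 25.000178730406333 [0.13407675 0.1360136  1.33220385]
[[391.46494236 188.0040466 ]] [[316.01453712 229.53053314]]
```

View pics/c4.png

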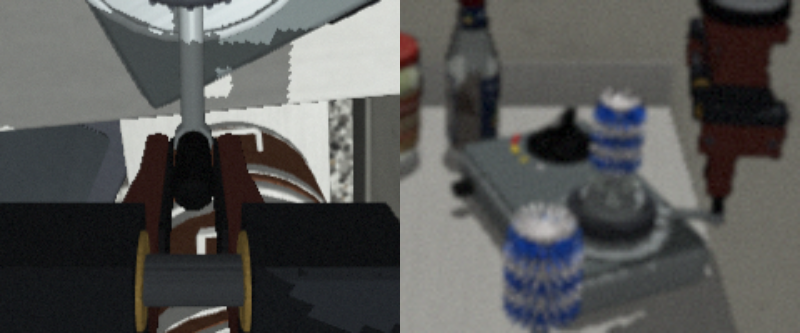

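It is gripped now, with 13.6 mm between the pads. Next I swing the lever along its arc.

>>> apply_moves(
  commands="-1 0.4 -8 0 0.09;-1 0.4 -8 0 0.09;-1 0.4 -8 0 0.09;-1 0.4 -8 0 0.09;-1 0.4 -8 0 0.09;-1 0.4 -8 0 0.09;-1 0.4 -8 0 0.09;-1 0.4 -8 0 0.09;-1 0 0 0 0;-1 0 0 0 0",
  squeeze=25,
)

```text
clock: 6.2
ee_pos: [0.4635, -0.0751, 0.0682]
ee_rot: [-180.0, 0.2, -16.8]
force: [-3.9, 2.1, 8.7]
gripper_width: 0.0134
gripper_force: 25.0
```

```bash
python3 - <<'E'
from h import *
st=bot.sense(); print(st['ee_pos'],st['ee_rot'],st['gripper_width'],st['gripper_force'],st['force'])
for c in([.5505,-.101],[.552,-.102],[.549,-.0995]):
    l=st['ee_pos'][:2]-c; print(np.hypot(*l), np.radians(53+180-np.degrees(np.arctan2(l[1],l[0])%(2*np.pi))))
E
```

```text
[ 0.4635446  -0.07510324  0.06821266] [-1.79990702e+02  1.79668635e-01 -1.68312123e+01] 0.013415641496380202 25.001248464686796 [-3.92456989  2.1039282   8.71274609]
0.09072973462749531 1.2144769864704914
0.09245428322509237 1.2202123823134992
0.08886972623268118 1.203117877989192
```

>>> apply_moves(
  commands="-1 0.3 -5 0 0.055;-1 0.3 -5 0 0.055;-1 0.3 -5 0 0.055;-1 0 0 0 0;-1 0 0 0 0",
)

```text
clock: 6.7
ee_pos: [0.468, -0.0624, 0.0682]
ee_rot: [179.8, 0.3, -26.2]
force: [-7.6, -3.3, 11.1]
gripper_width: 0.014
gripper_force: 25.0
```

```bash
python3 - <<'E'
from h import *
st=bot.sense(); print(st['ee_pos'],st['ee_rot'],st['gripper_width'],st['force'])
l=st['ee_pos'][:2]-[.5505,-.101]; print(np.hypot(*l), np.radians(53+180-np.degrees(np.arctan2(l[1],l[0])%(2*np.pi))))
d=snap('top','top5'); s=snap('side','side5')
a=d['img'][150:250,340:460]; b=s['img'][110:230,290:434]
cv2.imwrite('pics/c5.png',np.hstack([cv2.resize(a,(400,333),interpolation=2),cv2.resize(b,(400,333),interpolation=2)]))
E
```

```text
[ 0.46803605 -0.06235743  0.06816078] [179.83234897   0.27295773 -26.22810115] 0.013992185419141275 [-7.63234015 -3.33271779 11.10778929]
0.09106893417033401 1.3632377629953298
```

View pics/c5.png

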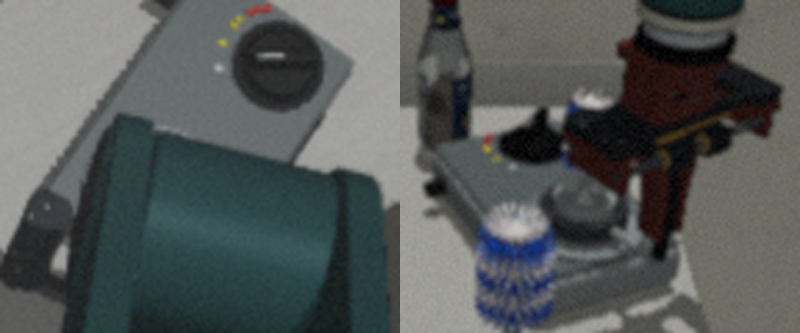

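>>> apply_moves(
  commands="0 0 0 0 0;0 0 0 0 0;0 0 0 0 0;0 0 0 0 0;0 0 0 0 0;0 0 0 -38 0;0 0 0 -38 0;0 0 0 -38 0;0 0 0 -38 0;0 0 0 0 0",
)

```text
clock: 7.8
ee_pos: [0.4756, -0.063, 0.2253]
ee_rot: [-179.9, -0.6, -26.3]
force: [0.1, -0.1, -0.4]
gripper_width: 0.0439
gripper_force: 0.0
```

```bash
python3 - <<'E'
from h import *
st=bot.sense(); print(st['ee_pos'],st['ee_rot'],st['gripper_width'],st['force'])
w=snap('wrist','wrist6'); s=snap('side','side6')
P=[.5505,-.101]
for sl in(1.3,1.38,1.45):
    a=np.radians(53+180)-sl; g=[P[0]+.095*np.cos(a),P[1]+.095*np.sin(a)]
    print(sl,proj(w,[*g,.118]).round(1),proj(w,[*g,.07]).round(1),proj(s,[*g,.118]).round(1),proj(s,[*g,.08]).round(1))
def blobs(im,r0,r1,c0,c1):
    m=(im[r0:r1,c0:c1].max(2)<35).astype(np.uint8); n,l,S,C=cv2.connectedComponentsWithStats(m)
    for i in range(1,n):
        if S[i,4]>20: print(S[i]+[c0,r0,0,0,0],C[i]+[c0,r0])
print('w');blobs(w['img'],80,240,180,480);print('s');blobs(s['img'],120,240,340,440)
print('dial proj',proj(w,[.6515,-.204,.088]), 'brush top', proj(w,[*P,.185]),proj(s,[*P,.185]))
hs=s['img'].astype(int); m=((hs[...,0]-hs[...,2]>60)).astype(np.uint8)
n,l,S,C=cv2.connectedComponentsWithStats(cv2.morphologyEx(m,3,np.ones((7,7))))
for i in range(1,n):
    if S[i,4]>100 and S[i,0]>280: print('blue',S[i],C[i])
a=w['img']; cv2.imwrite('pics/c6.png',np.hstack([cv2.resize(a[0:240],(480,300))[:, :],cv2.resize(s['img'][110:230,290:434],(320,300),interpolation=2)]))
E
```

```text
[ 0.47556754 -0.06300034  0.22532523] [-179.85482947   -0.60241015  -26.2965912 ] 0.04385623148965016 [ 0.06060718 -0.10668091 -0.38168939]
1.3 [[325.1 200.8]] [[323.9 189.7]] [[386.6 186.6]] [[384.6 199.9]]
1.38 [[317.7 201.1]] [[317.5 190. ]] [[384.2 187.7]] [[382.3 201. ]]
1.45 [[311.3 200.9]] [[311.9 189.8]] [[382.  188.6]] [[380.2 201.9]]
w
[288 117  22  18  33] [297.63636364 127.24242424]
[324 185  14  18 198] [329.84848485 193.73232323]
[339 200  24  13  70] [350.61428571 205.55714286]
[272 233   6   7  30] [275.13333333 236.56666667]
[354 233   6   7  34] [356.08823529 236.41176471]
s
[376 121   7  12  34] [378.79411765 126.61764706]
[395 120   8  10  66] [398.46969697 124.25757576]
[340 150   8  19 102] [342.73529412 160.39215686]
[385 186   6  16  64] [387.25  193.375]
[345 190  22   7  84] [354.88095238 193.58333333]
dial proj [[368.68246739 -46.7445291 ]] brush top [[317.79560952 101.91375804]] [[359.71060806 145.22325965]]
blue [351 148  17  15 134] [358.90298507 154.02985075]
blue [319 194  26  12 157] [331.61783439 199.18471338]
```

View pics/c6.png

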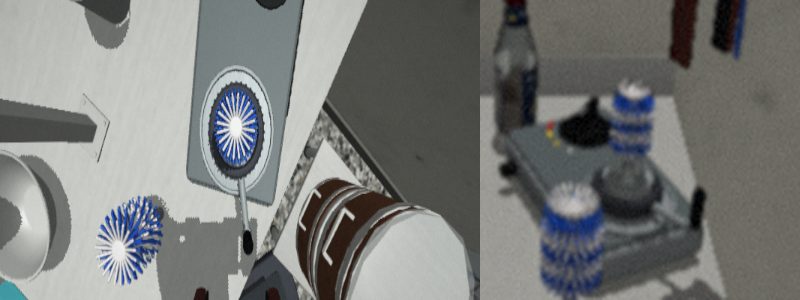

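```bash
python3 - <<'E'
from h import *
w=load('wrist6'); im=w['img']; g=cv2.GaussianBlur(cv2.cvtColor(im,6),(3,3),0).astype(int)
for r in(10,60,110): print(r,[ (c,g[r,c]) for c in range(240,290,3)][:14],[ (c,g[r,c]) for c in range(360,420,3)])
# lever bar: bright thin bar profile; print rows
for r in (145,155,165,172): print(r,list(zip(range(310,342,2),g[r,310:342:2])))
E
```

```text
10 [(240, np.int64(193)), (243, np.int64(195)), (246, np.int64(194)), (249, np.int64(193)), (252, np.int64(197)), (255, np.int64(196)), (258, np.int64(197)), (261, np.int64(193)), (264, np.int64(146)), (267, np.int64(106)), (270, np.int64(121)), (273, np.int64(122)), (276, np.int64(123)), (279, np.int64(121))] [(360, np.int64(127)), (363, np.int64(127)), (366, np.int64(126)), (369, np.int64(126)), (372, np.int64(125)), (375, np.int64(127)), (378, np.int64(126)), (381, np.int64(126)), (384, np.int64(128)), (387, np.int64(127)), (390, np.int64(127)), (393, np.int64(127)), (396, np.int64(126)), (399, np.int64(100)), (402, np.int64(64)), (405, np.int64(194)), (408, np.int64(197)), (411, np.int64(196)), (414, np.int64(196)), (417, np.int64(199))]
60 [(240, np.int64(202)), (243, np.int64(202)), (246, np.int64(201)), (249, np.int64(202)), (252, np.int64(201)), (255, np.int64(200)), (258, np.int64(129)), (261, np.int64(118)), (264, np.int64(124)), (267, np.int64(123)), (270, np.int64(126)), (273, np.int64(126)), (276, np.int64(126)), (279, np.int64(126))] [(360, np.int64(131)), (363, np.int6
[... 1883 characters left out ...]
.int64(204)), (312, np.int64(200)), (314, np.int64(138)), (316, np.int64(118)), (318, np.int64(118)), (320, np.int64(117)), (322, np.int64(132)), (324, np.int64(168)), (326, np.int64(179)), (328, np.int64(149)), (330, np.int64(189)), (332, np.int64(204)), (334, np.int64(205)), (336, np.int64(207)), (338, np.int64(207)), (340, np.int64(206))]
172 [(310, np.int64(204)), (312, np.int64(204)), (314, np.int64(188)), (316, np.int64(125)), (318, np.int64(118)), (320, np.int64(117)), (322, np.int64(121)), (324, np.int64(145)), (326, np.int64(177)), (328, np.int64(165)), (330, np.int64(154)), (332, np.int64(204)), (334, np.int64(203)), (336, np.int64(202)), (338, np.int64(201)), (340, np.int64(203))]
```

```bash
python3 - <<'E'
from h import *
w=load('wrist6')
L=[onz(w,c,r,.054) for c,r in((266.5,10),(259.5,60),(253,110))]; R=[onz(w,c,r,.054) for c,r in((398,10),(387,60),(375,110))]
ang=lambda a,b:np.degrees(np.arctan2(*(b-a)[1::-1]))
print('L',ang(L[0],L[2])-90,'R',ang(R[0],R[2])-90)
B=[onz(w,c,r,.07) for c,r in((320,145),(322.3,155),(326.3,172))]; b=ang(B[0],B[2])%360
u,v,_=[x for x in range(3)]
# chuck ring ellipse
g=cv2.cvtColor(w['img'],6); 
hsv=cv2.cvtColor(w['img'],40)
G=onz(w,329.9,193.7,.098); 
top=onz(w,315,102,.185)
mid=lambda r:0
c=np.array([.5505,-.101])
for nm,q in(('prior chuck',c),('brush top',top[:2])):
    l=G[:2]-q; print(nm,q,'len',np.hypot(*l),'ang',ang(q,G[:2])%360)
print('bar',b, 'G',G)
# chuck from housing: axis line midway between L and R
n=np.array([np.cos(np.radians(53)),np.sin(np.radians(53))])
print('mid offset along washer x', (np.mean([p[:2]@n for p in L])+np.mean([p[:2]@n for p in R]))/2, 'chuck',c@n,'width',np.mean([p[:2]@n for p in L])-np.mean([p[:2]@n for p in R]), 'brushtop', top[:2]@n)
st=bot.sense(); print(st['joint_positions'])
E
```

```text
L 52.74313259605594 R 52.98830910821508
prior chuck [ 0.5505 -0.101 ] len 0.09329075566359783 ang 162.20068106973704
brush top [ 0.55135658 -0.09913201] len 0.09355756917690662 ang 163.45035444892846
bar 167.16053697137252 G [ 0.46167479 -0.07248251  0.098     ]
mid offset along washer x 0.253468407974624 chuck 0.25063698373042603 width 0.1385540990574147 brushtop 0.25264432560012595
[-1.58420433e+01  8.48639883e+00  9.89756391e+01  2.53112757e-02
  7.23784976e+01  1.00452768e+02]
```

```bash
python3 - <<'E'
from h import *
for f in('side5','side6'):
    print(f);print(cv2.cvtColor(load(f)['img'],6)[186:208:1,374:396])
s=load('side5')
for sl in(1.2,1.3,1.4):
    a=np.radians(52.9+180)-sl; g=[.551+.095*np.cos(a),-.1+.095*np.sin(a)]
    print(sl,proj(s,[*g,.118]).round(1),proj(s,[*g,.076]).round(1))
E
```

```text
side5
[[ 98  80  49  23  15  20  23  22  21  26  29  22  17   0   6  12  22  34
   63  97 108 104]
 [104  78  40  23  26  23  25  20  27  20  25  18   7  15  14  16  24  40
   75 100 107 112]
 [112  72  35  27  22  23  26  23  21  27  25  17   7  13  14  17  28  52
   93 110 107 110]
 [118  79  36  23  21  24  25  16  23  25  21   8   8   1  12  16  28  58
   92 109 108 107]
 [123  81  37  23  15  15  24  20  24  30  17   7  10  11  14  18  15  56
   97 109 112 105]
 [119  85  33  13  22  29  18  24  24  14  16  14   3   3  12  19  31  57
   96 111 111 110]
 [123  90  60  30  21  23  20  27  33  21  20  12   9  13  19  36  45  74
  104 108 117 105]
 [128 114  89  55  30  24  25  14  28  21  18  12  14  31  54  71  77  94
  106 110 110 109]
 [131 123 111  78  44  35  29  19  24  23  20   8  17  51  83 111 116 115
  113 108 104 107]
 [128 126 110  91  64  53  42  32  19  16  15  17  29  62  99 127 138 123
  112 106 108 108]
 [126 116 105  89  82  79  54  39  29  21   9   7  35  68  83 109 123 116
  110 109 109 107]
 [121 110  89  78  85  84  65  37  20  15   8  12  41  64  70  90 110 1
[... 2413 characters left out ...]
36  62 101 143
  134 117 106 107]
 [ 63  78  84  86  82  91  97  90  78  63  57  57  51  48  57  59 105 141
  145 118 107 110]
 [ 76  96 101  94 100 101  95  86  80  65  68  68  69  68  63  66  99 141
  149 122 109 107]
 [ 78  96  97  96  90  90  85  85  70  71  66  66  73  70  61  68 110 144
  149 126 112 108]
 [ 79  82  84  83  81  80  74  75  69  64  75  68  69  68  66  76 113 145
  157 143 121 104]
 [ 71  76  75  71  72  72  67  69  73  70  67  69  67  65  66  79 126 150
  152 147 117 106]
 [ 71  65  72  72  71  68  69  70  72  71  72  67  68  68  69  89 128 154
  152 143 124 111]]
1.2 [[388.7 185.3]] [[386.5 199.9]]
1.3 [[386.1 186.8]] [[384.  201.4]]
1.4 [[383.2 188.2]] [[381.1 202.8]]
```

The side views show the lever at about 1.35 while I held it and about 1.22 after release. So it came back a little and must be regripped and tightened further, with a gentler release.

>>> apply_moves(
  commands="0 -9 15 0 0;0 0 0 0 -0.15;0 0 0 39 0;0 0 0 39 0;0 0 0 39 0;0 0 0 39 0;0 0 0 0 0;-1 0 0 0 0;-1 0 0 0 0;-1 0 0 0 0;-1 0 0 0 0;-1 0 0 0 0;-1 0 0 0 0",
  squeeze=25,
)

```text
clock: 9.2
ee_pos: [0.4577, -0.072, 0.0654]
ee_rot: [180.0, -0.2, -17.7]
force: [-0.8, 0.8, 6.6]
gripper_width: 0.0139
gripper_force: 25.0
```

```bash
python3 - <<'E'
from h import *
st=bot.sense(); print(st['ee_pos'],st['ee_rot'],st['gripper_width'],st['gripper_force'],st['force'],st['ft_torque'])
l=st['ee_pos'][:2]-[.551,-.100]; print(np.hypot(*l), np.radians(232.9)-np.arctan2(l[1],l[0])%6.2832)
E
```

```text
[ 0.45768617 -0.07203573  0.06541083] [ 1.79995730e+02 -1.52355507e-01 -1.77013750e+01] 0.01385680919539799 25.00131553868414 [-0.82540806  0.76432082  6.58230391] [ 0.01703982  0.15654461 -0.00180612]
0.09741391258026431 1.2144421980910431
```

>>> apply_moves(
  commands="-1 0.2 -4.2 0 0.043;-1 0.2 -4.2 0 0.043;-1 0.2 -4.2 0 0.043;-1 0.2 -4.2 0 0.043;-1 0 0 0 0;-1 0 0 0 0",
  squeeze=25,
)

```text
clock: 9.8
ee_pos: [0.4631, -0.0577, 0.0654]
ee_rot: [179.9, -0.1, -27.5]
force: [-4.7, -6.1, 11.1]
gripper_width: 0.0138
gripper_force: 25.0
```

```bash
cat > q.py <<'E'
from h import *
import sys
st=bot.sense(); print(st['ee_pos'],st['ee_rot'],st['gripper_width'],st['force'])
l=st['ee_pos'][:2]-[.551,-.100]; print(np.hypot(*l), np.radians(232.9)-np.arctan2(l[1],l[0])%6.2832)
s=snap('side',sys.argv[1]);g=cv2.cvtColor(s['img'],6)
print(g[196:206,376:394])
E
python3 q.py side7
```

```text
[ 0.46305237 -0.05765914  0.06535896] [ 1.79861411e+02 -5.61005482e-02 -2.74763810e+01] 0.013772329429722207 [-4.68777528 -6.14965239 11.06574101]
0.09760909254049474 1.3719628981536247
[[ 99  68  53  42  31  22  21  23  29  33  52  69  48  48  60  67  76 101]
 [104  87  79  57  43  19  20  28  15  33  53  66  67  72  93 110 108 109]
 [114 103  87  72  44  27  19  18  25  27  49  68  70  84 120 134 123 109]
 [109  98  85  71  46  18  21  22  16  41  68  82  87  94 128 141 122 113]
 [ 87  78  78  69  35  12  13  11  15  42  83  98 107 100 119 138 129 108]
 [ 70  75  73  63  40  16   7   4  19  56  89 105  98  94 109 139 135 119]
 [ 81  74  76  61  39  12   1  10  30  56  85  86  84  80  99 144 148 125]
 [ 95  76  71  57  46  29  22  28  38  57  72  78  71  72 104 142 151 123]
 [ 93  84  68  61  54  43  46  47  58  66  70  71  70  76 111 143 155 131]
 [ 87  78  70  61  67  65  66  65  63  65  72  75  70  77 120 147 158 141]]
```

>>> apply_moves(
  commands="-0.6 0 0 0 0;-0.6 0 0 0 0;-0.6 0 0 0 0",
)

```text
clock: 10.15
ee_pos: [0.4635, -0.0573, 0.0649]
ee_rot: [179.9, -0.1, -27.5]
force: [-2.8, -4.9, 5.0]
gripper_width: 0.0174
gripper_force: 2.5
```

```bash
python3 q.py side8
```

```text
[ 0.46353035 -0.05734487  0.06493215] [ 1.79920471e+02 -7.98062385e-02 -2.75183526e+01] 0.01735385592851235 [-2.77851448 -4.85581792  5.01911102]
0.09731597929918574 1.3770031886794114
[[ 78  50  32  22  19  26  20  28  15   3  41  65  62  53  58  65  78  97]
 [102  74  56  38  26  21  24  25  13  21  41  65  65  74  92 106 106 107]
 [115 101  79  53  36  25  23  22  18  12  41  60  71  84 119 141 120 116]
 [112 101  86  71  50  26  25  18  15  25  59  78  85  99 120 143 122 109]
 [ 83  84  79  63  37  22  14   5  15  39  78 100 103 100 115 145 129 107]
 [ 76  73  72  62  38  15  10   7  24  43  82  99  91  97 107 141 141 118]
 [ 85  76  65  64  46  22   3   9  15  49  79  93  80  78 102 145 144 125]
 [ 96  85  71  57  47  36  26  25  37  54  71  78  78  76 102 144 149 124]
 [ 97  86  77  61  63  52  54  47  56  58  73  69  64  74 107 143 153 129]
 [ 86  85  70  67  68  68  71  71  67  66  67  69  67  80 113 148 161 142]]
```

>>> apply_moves(
  commands="-0.3 0 0 0 0;-0.3 0 0 0 0;-0.3 0 0 0 0",
)

```text
clock: 10.5
ee_pos: [0.4642, -0.0566, 0.0644]
ee_rot: [-180.0, -0.1, -27.6]
force: [0.5, -2.8, 0.7]
gripper_width: 0.0305
gripper_force: 1.3
```

```bash
python3 q.py side9
```

```text
[ 0.46418566 -0.05655822  0.0644459 ] [-1.79981463e+02 -8.28806005e-02 -2.75672286e+01] 0.03051734709279461 [ 0.51519159 -2.81325289  0.70169101]
0.09707687129433025 1.3872456811725922
[[ 17  22  20  18  22  29  17  12   4   6   7  31  64  93 107  93  86  91]
 [ 28  22  20  27  27  24  11   8  12   0   0  30  57  87 113 117 106 104]
 [ 36  30  19  25  24  21  13   2   8   4  16  31  61  83 123 134 118 111]
 [ 48  39  28  25  23  23  15  16   5   7  13  45  74  95 129 140 127 111]
 [ 64  50  37  33  35  31  20   9   4   9  17  58  88 104 118 142 130 108]
 [ 71  63  60  51  48  42  22  13   4   8  30  62  84  97 110 145 136 117]
 [ 87  84  75  71  65  58  36  26  24  18  37  61  79  79 100 149 147 121]
 [103  98  95  93  76  59  55  48  46  45  52  64  72  75 107 146 150 126]
 [100  97  91  92  77  59  65  66  64  69  69  69  63  72 111 144 153 130]
 [ 85  87  81  75  74  69  68  72  70  72  66  65  62  79 117 150 154 144]]
```

The lever creeps back with the rear finger as it opens. I'll regrip and tighten a bit further, dwell, then open quickly and see where it settles.

>>> apply_moves(
  commands="-1 0 0 0 0;-1 0 0 0 0;-1 0 0 0 0;-1 0.2 -3 0 0.03;-1 0.2 -3 0 0.03;-1 0 0 0 0;-1 0 0 0 0;-1 0 0 0 0;1 0 0 0 0;1 0 0 0 0;1 0 0 0 0;1 0 0 0 0;1 0 0 0 0;1 0 0 0 0",
  squeeze=15,
)

```text
clock: 11.95
ee_pos: [0.4662, -0.0505, 0.0638]
ee_rot: [-180.0, 0.1, -31.0]
force: [-0.8, 0.9, 0.1]
gripper_width: 0.0588
gripper_force: 0.0
```

```bash
python3 q.py side10; python3 - <<'E'
from h import *
s=load('side10');st=bot.sense(); g=cv2.cvtColor(s['img'],6); print(g[190:206:2,370:394])
for sl in(1.2,1.3,1.4):
    a=np.radians(52.9+180)-sl; print(sl,proj(s,[.551+.095*np.cos(a),-.1+.095*np.sin(a),.076]).round(1))
cv2.imwrite('pics/c10.png',cv2.resize(s['img'][100:230,280:440],(800,600),interpolation=2)); snap('wrist','wrist10')
E
```

```text
[ 0.46620858 -0.05052509  0.06381765] [-1.79965523e+02  7.91724711e-02 -3.10297835e+01] 0.05876164450724471 [-0.75526836  0.89551956  0.07147838]
0.09817001233317563 1.451470213461195
[[110 121 116 116 103  89  89  83  46  18  11   0  13  45  92 108 108 101]
 [ 94 110 121 118 115  99  83  75  45  18   4   9  10  54  98 121 118 108]
 [ 74  87 105 113 109  91  79  70  39  12   4   9  20  63 115 133 120 108]
 [ 77  72  73  92  96  82  77  63  34   9   4   6  21  67 124 142 125 109]
 [ 75  71  63  69  76  79  78  68  37  17  12  17  24  66 117 145 127 115]
 [ 73  74  66  69  83  86  73  62  47  42  33  25  33  68 106 139 141 116]
 [ 89  88  87  90 100  94  80  69  57  56  53  50  50  68 101 144 148 122]
 [105 104  99  98  96  92  82  68  67  69  67  72  61  72 101 143 146 120]
 [101  87  98  91  91  84  73  63  68  74  74  69  68  76 108 146 155 138]
 [ 91  86  83  80  75  73  79  72  65  68  72  65  71  76 113 147 158 144]]
[[ 19  15  25  22  29  51  89 112 104  93  84  91  92 113 110  63  20   6
   13   4   5  11  16  16]
 [ 18  25  20  25  35  58  98 118 104  92  87  93  91  89  68  31   9   4
    2   3  13  21  12  18]
 [ 16  22  16  22  44  73 104 105  96  86  89  93  89  74  56  22  12   7
    6  29  66  89  75  45]
 [ 22  22  21  26  46  82 110 121 116 116 103  89  89  83  46  18  11   0
   13  45  92 108 108 101]
 [ 18  23  25  23  36  63  74  87 105 113 109  91  79  70  39  12   4   9
   20  63 115 133 120 108]
 [ 12  25  20  31  45  67  75  71  63  69  76  79  78  68  37  17  12  17
   24  66 117 145 127 115]
 [ 34  20  23  25  48  78  89  88  87  90 100  94  80  69  57  56  53  50
   50  68 101 144 148 122]
 [ 73  67  60  55  75  97 101  87  98  91  91  84  73  63  68  74  74  69
   68  76 108 146 155 138]]
1.2 [[386.5 199.9]]
1.3 [[384.  201.4]]
1.4 [[381.1 202.8]]
```

>>> apply_moves(
  commands="1 0 0 0 0;1 0 0 0 0;1 0 0 0 0;1 0 0 0 0",
)

```text
clock: 12.45
ee_pos: [0.4666, -0.0512, 0.0641]
ee_rot: [-180.0, 0.0, -31.0]
force: [0.0, 0.6, 0.3]
gripper_width: 0.0876
gripper_force: 0.0
```

```bash
python3 q.py side11; python3 - <<'E'
from h import *
w=snap('wrist','wrist11'); st=bot.sense(); g=cv2.cvtColor(w['img'],6)
for sl in(1.1,1.2,1.3,1.4):
    a=np.radians(52.9+180)-sl; print(sl,[proj(w,[.551+.095*np.cos(a),-.1+.095*np.sin(a),z]).round(0).tolist() for z in(.076,.118)])
m=((w['img'].max(2)<22)).astype(np.uint8); n,l,S,C=cv2.connectedComponentsWithStats(m)
for i in range(1,n):
    if S[i,4]>60: print(S[i],C[i].round(1))
print(g[190:290:6,230:420:6])
E
```

```text
[ 0.4666121  -0.05115512  0.06406149] [-1.79992279e+02  7.38628653e-03 -3.10084646e+01] 0.08759135490446109 [0.00605217 0.55408497 0.29516558]
0.09750456122337657 1.447974925442109
[[116 120 116 110 107 103  92  81  50  15   3   2  14  42  87  99 112 108]
 [100 109 118 117 119 113 106  82  50   8  10   6  10  48  97 116 116 108]
 [ 79  85  96 111 115 119 119  89  47  15   0  11  15  60 116 131 123 109]
 [ 78  74  75  86 101 108 107  75  45  11   2   3  21  67 113 145 126 110]
 [ 73  69  62  68  78  83  81  67  45  14  10  13  24  64 114 143 125 109]
 [ 77  67  68  71  84  85  75  62  52  39  25  22  40  62 107 145 142 114]
 [ 82  82  89  90  96  95  77  70  59  56  57  57  59  67 104 145 150 125]
 [106  98 100 103  97  98  80  62  67  68  71  64  67  66 107 146 148 123]
 [106  88  97  89  94  79  77  67  66  72  71  69  67  68 110 146 152 131]
 [ 84  86  76  81  77  76  74  70  68  66  70  67  63  75 119 148 160 144]]
1.1 [[[368.0, 223.0]], [[381.0, 253.0]]]
1.2 [[[353.0, 227.0]], [[363.0, 258.0]]]
1.3 [[[339.0, 230.0]], [[345.0, 262.0]]]
1.4 [[[324.0, 232.0]], [[326.0, 264.0]]]
[340
[... 1906 characters left out ...]
1  57  61  61  14  12  17  21  32]
 [  5  12 112 128 125 125 123 126 123 126 126 126 127 120 125 126 212 211
  211 209  83  14   2  61  65  59  61   9  13  11   8  22]
 [ 16   9 124 125 124 125 125 127 126 123 125 122 123 125 126 121 159 209
  210 208  63  60  62  61  61  60  61  35  13  13  12  14]
 [  8  57 122 125 120 124 126 125 121 126 123 126 122 129 126 123 209 209
  211  65  61  60  61  58  61  59  60  62   4  11  13  12]
 [  3 122 124 122 122 128 127 123 121 123 122 124 120 126 121 123 125 211
  206  58  63  62  60  60  61  57  58  59  23  10   4  16]
 [ 24 126 126 123 122 124 124 121 125 123 125 121 126 126 123 125 122 210
   63  64  59  60  65  62  63  63  59  61  59  16  13  19]]
```

>>> apply_moves(
  commands="-1 0 0 0 0;-1 0 0 0 0;-1 0 0 0 0;-1 0 0 0 0;-1 0 0 0 0;-1 0 0 0 0;-1 0 0 0 0;-1 0 0 0 0;-1 0 0 0 0;-1 0 0 0 0;-1 0 0 0 0",
  squeeze=30,
)

```text
clock: 13.65
ee_pos: [0.4612, -0.0523, 0.0635]
ee_rot: [179.6, 0.4, -30.9]
force: [-12.6, -8.9, 9.6]
gripper_width: 0.014
gripper_force: 30.0
```

```bash
python3 q.py side12; python3 - <<'E'
from h import *
w=snap('wrist','wrist12'); g=cv2.cvtColor(w['img'],6)
# brush head: blue mask centroid & jaw/turret
for f in('wrist6','wrist11','wrist12'):
    w=load(f); h=w['img'].astype(int); m=(h[...,0]-h[...,2]>60); m[160:]=0; m[:,:220]=0; m[:,420:]=0
    v,u=np.nonzero(m); print(f,u.mean(),v.mean(),u.min(),u.max(),v.min(),v.max(),proj(w,[.551,-.1,.16]),proj(w,[.551,-.1,.185]))
E
```

```text
[ 0.46119745 -0.05226396  0.06352963] [179.64325412   0.41516267 -30.91693223] 0.013974432047374863 [-12.60592628  -8.93346482   9.57749912]
0.1017016583766143 1.4118600933470797
[[ 69  38  21  28  24  24  24  24  32  34  28  17  12   0  19  29  54  98]
 [ 77  52  29  21  21  23  23  22  32  52  53  38  26  22  30  32  58  94]
 [100  71  53  27  21  27  23  23  42  52  59  55  46  46  61  71  78 104]
 [116 100  67  37  22  24  24  24  36  60  75  84  79  85  93 113 108 107]
 [119 103  71  35  23  17  19  30  51  80  96 102 102  98 118 137 128 114]
 [101  86  66  33  12  12  23  29  58  85 101 106  95  92 110 139 142 119]
 [ 81  72  57  25   9  10  18  30  56  81  90  88  89  78 106 143 150 122]
 [ 78  66  60  35  23  10  14  33  54  76  81  75  72  76 100 139 148 125]
 [ 85  71  56  49  39  33  36  45  63  77  71  70  65  75 111 147 151 135]
 [ 88  70  65  57  61  52  52  59  71  68  71  70  71  83 117 148 157 143]]
wrist6 314.2729912875121 100.80058083252662 285 343 71 131 [[316.27297585 103.15340405]] [[316.27398194 101.90699062]]
wrist11 311.6358284272498 73.32821698906645 220 396 0 120 [[312.3997718   37.00719358]] [[311.20469253   8.83598374]]
wrist12 306.6330210772834 66.96393442622951 220 384 4 108 [[301.89393198  22.60289994]] [[297.32726907 -11.16228631]]
```

>>> apply_moves(
  commands="-1 0.2 -4 0 0.04;-1 0.2 -4 0 0.04;-1 0.2 -4 0 0.04;-1 0 0 0 0;-1 0 0 0 0",
  squeeze=30,
)

```text
clock: 14.25
ee_pos: [0.467, -0.0423, 0.0635]
ee_rot: [179.5, 0.5, -37.8]
force: [-14.8, -8.2, 13.3]
gripper_width: 0.0131
gripper_force: 30.0
```

```bash
python3 q.py side13 | head -3; python3 - <<'E'
from h import *
# brush tilt in side views: per-row centre of brush head
for f in('side','side6','side11','side13'):
    s=load(f); h=s['img'].astype(int); m=(h[...,0]-h[...,2]>45)|(h.min(2)>125)
    out=[]
    for r in range(148,170,3):
        x=[c for c in range(340,382) if m[r,c]]
        out.append((r,round(np.mean(x),1),min(x),max(x)) if x else r)
    print(f,out)
s=load('side11'); print([proj(s,[.551,-.1,z]).round(1).tolist() for z in(.116,.14,.16,.185)])
E
```

```text
[ 0.46699832 -0.04234006  0.06351143] [179.52728152   0.47448201 -37.77850073] 0.013106644086547803 [-14.82580316  -8.21828493  13.31601728]
0.10188694953283345 1.5248287968949432
[[ 23  21  25  27  22   9  12  12  15  20  15  26  45  88 120 115 110 108]
side [(148, np.float64(357.6), 351, 365), (151, np.float64(360.3), 344, 376), (154, np.float64(365.4), 354, 377), (157, np.float64(372.5), 367, 378), (160, np.float64(365.9), 350, 379), (163, np.float64(373.5), 367, 380), (166, np.float64(374.0), 367, 381), (169, np.float64(367.0), 351, 381)]
side6 [(148, np.float64(357.5), 351, 363), (151, np.float64(360.6), 344, 377), (154, np.float64(365.7), 354, 377), (157, np.float64(373.0), 368, 378), (160, np.float64(365.8), 350, 379), (163, np.float64(373.5), 367, 380), (166, np.float64(374.0), 367, 381), (169, np.float64(367.2), 351, 381)]
side11 [(148, np.float64(358.1), 351, 365), (151, np.float64(353.9), 344, 364), 154, 157, 160, 163, (166, np.float64(380.0), 379, 381), (169, np.float64(380.0), 380, 380)]
side13 [(148, np.float64(356.9), 351, 362), (151, np.float64(353.3), 344, 362), 154, 157, 160, 163, 166, 169]
[[[357.1, 170.3]], [[357.9, 161.9]], [[358.5, 154.6]], [[359.3, 145.3]]]
```

>>> apply_moves(
  commands="-0.5 0 0 0 0;-0.5 0 0 0 0;-0.5 0 0 0 0",
)

```text
clock: 14.6
ee_pos: [0.4683, -0.0419, 0.0634]
ee_rot: [179.7, 0.4, -37.8]
force: [-11.0, -5.8, 7.1]
gripper_width: 0.0218
gripper_force: 5.5
```

```bash
python3 q.py side14 | head -3; python3 - <<'E'
from h import *
for f in('side13','side14'): print(cv2.cvtColor(load(f)['img'],6)[198:208,370:394])
s=load('side14')
for sl in(1.2,1.3,1.4,1.5):
    a=np.radians(52.9+180)-sl; print(sl,proj(s,[.551+.095*np.cos(a),-.1+.095*np.sin(a),.076]).round(1))
E
```

```text
[ 0.46830535 -0.04190719  0.06336146] [179.65011331   0.40308909 -37.82707915] 0.021846971922088197 [-10.95487879  -5.77086543   7.12488115]
0.10106027567390598 1.5356795661396894
[[ 28  16  16   5   8  12  11  16   9  12  14  23  29  58  93 104 108 107]
[[123 125 105  68  33  19  18  21  28  25  23  31  36  25  16  13  22  28
   40  73 127 136 116 111]
 [112 124 117  94  57  30  16  16  30  20  24  33  51  52  40  27  27  41
   57  89 124 144 122 111]
 [ 98 115 125 114  87  48  27  17  26  25  26  46  72  83  70  58  57  64
   77  92 121 139 130 110]
 [ 78  98 111 115 104  62  26  23  21  24  32  64  85 103  99  84  77  82
   88  88 109 144 136 117]
 [ 65  78  92 105  95  54  26  20  23  14  44  77  98 107  93  94  89  84
   79  82 102 137 149 122]
 [ 59  67  78  84  68  43  19  16  13  12  42  76  95  96  88  86  78  78
   70  75 107 144 150 123]
 [ 83  86  85  74  66  37  24   8  14  22  44  70  83  83  75  74  75  73
   72  76 106 146 151 135]
 [ 95 101  96  77  70  47  37  31  22  31  55  63  81  75  71  71  74  68
   68  76 119 147 158 146]
 [ 94  95  89  77  66  59  58  51  49
[... 556 characters left out ...]
 145 140 120]
 [ 54  60  65  65  45  35  26  15   8   0   7  48  89 101 102  94  92  88
   81  78 104 140 148 127]
 [ 62  67  71  69  61  47  35  17  11   6  19  45  80  97  87  79  84  76
   70  74 106 147 152 119]
 [ 76  85  90  83  75  59  36  22  19  14  21  49  74  83  72  73  69  73
   69  76 109 148 151 135]
 [ 96 103  97  93  82  66  53  37  28  32  43  58  69  70  78  70  67  70
   68  79 123 151 157 150]
 [ 97  96  92  86  73  59  64  58  58  54  55  67  69  76  70  72  68  66
   69  86 127 152 161 147]
 [ 84  82  83  81  73  64  63  62  72  70  67  69  72  75  74  72  73  65
   63  86 132 156 158 154]]
1.2 [[386.5 199.9]]
1.3 [[384.  201.4]]
1.4 [[381.1 202.8]]
1.5 [[378.  204.1]]
```

The sleeve springs back from wherever I push it, and always to about 1.22. The brush may have been caught crooked by the fast first swing. I'll loosen it, let it settle, and tighten slowly while reading forces.

>>> apply_moves(
  commands="-1 0 0 0 0;-1 0 0 0 0;-1 0.3 7.3 0 -0.075;-1 0.3 7.3 0 -0.075;-1 0.3 7.3 0 -0.075;-1 0.3 7.3 0 -0.075;-1 0.3 7.3 0 -0.075;-1 0.3 7.3 0 -0.075;-1 0.3 7.3 0 -0.075;-1 0.3 7.3 0 -0.075;-1 0 0 0 0;-1 0 0 0 0",
  squeeze=20,
)

```text
clock: 15.85
ee_pos: [0.4505, -0.0953, 0.0634]
ee_rot: [-180.0, 0.3, -3.5]
force: [-7.1, -1.8, 0.4]
gripper_width: 0.0137
gripper_force: 20.0
```

```bash
cat > f.py <<'E'
from h import *
st=bot.sense(); c=np.array([.551,-.100]); l=st['ee_pos'][:2]-c; R=np.hypot(*l); u=-l/R; t=np.array([-u[1],u[0]])*-1
t=np.array([l[1],-l[0]])/R  # clockwise direction
print('s',np.radians(232.9)-np.arctan2(l[1],l[0])%6.2832,'R',R,'Ftan',st['force'][:2]@t,'Frad_in',st['force'][:2]@u,'Fz',st['force'][2],'w',st['gripper_width'],st['ee_rot'][2],st['clock'])
E
python3 f.py
```

```text
s 0.9701731001910008 R 0.10060041325396962 Ftan -2.1453185961391705 Frad_in -7.037415741613095 Fz 0.38085933736139427 w 0.013708493928742066 -3.532281106630572 15.85
```

>>> apply_moves(
  commands="-1 0.1 -3 0 0.03;-1 0.1 -3 0 0.03;-1 0 0 0 0",
)

```text
clock: 16.15
ee_pos: [0.4509, -0.089, 0.0634]
ee_rot: [180.0, 0.3, -7.0]
force: [-6.0, -1.8, 1.1]
gripper_width: 0.0138
gripper_force: 20.0
```

```bash
python3 f.py
```

```text
s 1.0326619651299613 R 0.10065903893902121 Ftan -2.449302541225325 Frad_in -5.817282415763286 Fz 1.13772357575204 w 0.01379088655004466 -6.987925210730868 16.15
```

>>> apply_moves(
  commands="-1 -3.5 0 0 0;-1 0.1 -2.5 0 0.025;-1 0.1 -2.5 0 0.025;-1 0.1 -2.5 0 0.025;-1 0.1 -2.5 0 0.025;-1 0 0 0 0",
)

```text
clock: 16.75
ee_pos: [0.4525, -0.0795, 0.0635]
ee_rot: [180.0, 0.0, -12.7]
force: [1.4, -3.1, -11.4]
gripper_width: 0.014
gripper_force: 20.0
```

```bash
python3 f.py
```

```text
s 1.1282836720620915 R 0.1006564060766532 Ftan -2.786610362278115 Frad_in 1.9806558252126185 Fz -11.448137114070239 w 0.013982394673650872 -12.681169928527792 16.75
```

>>> apply_moves(
  commands="-1 0.1 -2.5 0 0.025;-1 0.1 -2.5 0 0.025;-1 0.1 -2.5 0 0.025;-1 0.1 -2.5 0 0.025;-1 0 0 0 0",
)

```text
clock: 17.25
ee_pos: [0.4548, -0.0702, 0.0635]
ee_rot: [179.9, 0.1, -18.4]
force: [-0.4, -5.9, -10.2]
gripper_width: 0.0138
gripper_force: 20.0
```

```bash
python3 f.py
```

```text
s 1.2240045491142282 R 0.1007567084139189 Ftan -5.748143656057329 Frad_in 1.4040195698489706 Fz -10.23015945643791 w 0.013819226995062012 -18.37685163032163 17.25
```

>>> apply_moves(
  commands="-1 0.1 -2.5 0 0.025;-1 0.1 -2.5 0 0.025;-1 0.1 -2.5 0 0.025;-1 0.1 -2.5 0 0.025;-1 0 0 0 0",
)

```text
clock: 17.75
ee_pos: [0.4578, -0.0613, 0.0634]
ee_rot: [179.9, 0.1, -24.1]
force: [-2.1, -7.6, -8.8]
gripper_width: 0.0138
gripper_force: 20.0
```

```bash
python3 f.py
```

```text
s 1.316653995231651 R 0.10092598741175379 Ftan -7.842692909235696 Frad_in 1.0054676795563569 Fz -8.78116778196179 w 0.013786990274983814 -24.079063686947205 17.75
```

>>> apply_moves(
  commands="-1 0.1 -2.5 0 0.025;-1 0.1 -2.5 0 0.025;-1 0 0 0 0;-1 0 0 0 0;-0.5 0 0 0 0;-0.5 0 0 0 0;-0.5 0 0 0 0",
)

```text
clock: 18.45
ee_pos: [0.4608, -0.056, 0.0639]
ee_rot: [180.0, 0.1, -27.0]
force: [-3.0, -3.9, -3.3]
gripper_width: 0.022
gripper_force: 2.5
```

```bash
python3 f.py; python3 q.py side15|tail -10
```

```text
s 1.3767337820789929 R 0.10032603006619972 Ftan -4.799516809555413 Frad_in -1.0160545631916211 Fz -3.339561763114281 w 0.022019345925381278 -26.97971318925472 18.45
[[ 59  31  23  30  19  21  25  24  17  15  18  46  66  55  53  56  54  57]
 [ 86  61  36  26  17  19  26  24  16  12  25  48  65  73  92 104  92  91]
 [112  94  62  36  24  27  18  24  21  17  31  54  67  86 120 137 116 103]
 [107  97  76  49  34  23  20  27  16  13  38  80  85  96 123 145 126 107]
 [ 85  85  76  61  50  33  33  18  17  14  47  88 100 100 122 145 127 114]
 [ 73  74  74  71  58  36  14  12  13  18  55  92 100  92 110 142 132 119]
 [ 90  84  80  69  66  44  19  15  16  25  56  79  81  79 103 144 152 120]
 [102  98  89  71  60  52  40  29  36  42  62  70  72  78 101 141 147 124]
 [101  94  82  74  64  62  58  59  59  59  65  69  65  77 106 146 151 136]
 [ 88  82  78  78  59  64  69  69  67  66  62  68  71  83 122 155 156 140]]
```

>>> apply_moves(
  commands="-0.45 0 0 0 0;-0.4 0 0 0 0;-0.35 0 0 0 0;-0.3 0 0 0 0;-0.25 0 0 0 0;-0.2 0 0 0 0;-0.15 0 0 0 0;-0.1 0 0 0 0;-0.05 0 0 0 0;0 0 0 0 0;0.05 0 0 0 0;0.1 0 0 0 0;0.2 0 0 0 0;0.3 0 0 0 0;0.4 0 0 0 0",
)

```text
clock: 20.0
ee_pos: [0.4618, -0.056, 0.064]
ee_rot: [-180.0, 0.0, -27.0]
force: [-0.1, 0.5, 0.8]
gripper_width: 0.0608
gripper_force: 0.0
```

```bash
python3 f.py; python3 - <<'E'
from h import *
w=snap('wrist','wrist16'); s=snap('side','side16')
print('cam',w['world_from_camera'][:3,3],bot.sense()['ee_pos'])
m=((w['img'].max(2)<22)).astype(np.uint8); n,l,S,C=cv2.connectedComponentsWithStats(m)
for i in range(1,n):
    if 300<S[i,4]<2500: print(S[i],C[i].round(1))
for sl in(1.2,1.25,1.3,1.4):
    a=np.radians(52.9+180)-sl; g=[.551+.095*np.cos(a),-.1+.095*np.sin(a)];print(sl,[proj(w,[*g,z]).round(1).tolist() for z in(.076,.097,.118)],proj(s,[*g,.076]).round(1),proj(s,[*g,.118]).round(1))
print(cv2.cvtColor(s['img'],6)[184:204:2,374:398])
E
```

```text
s 1.3817439540282814 R 0.0994629409759461 Ftan 0.3950232894715852 Frad_in -0.2637457521950283 Fz 0.7750314238493313 w 0.06076187225220786 -26.99523903467866 20.0
cam [ 0.53073278 -0.09028744  0.25630472] [ 0.46179982 -0.05600768  0.06404684]
[331 217  27  46 957] [343.2 240.3]
[236 233  29  69 947] [251.7 272.5]
[367 233  29  69 979] [379.3 272.5]
1.2 [[[343.5, 226.8]], [[346.8, 240.3]], [[350.9, 257.4]]] [[386.5 199.9]] [[388.7 185.3]]
1.25 [[[336.2, 228.0]], [[338.6, 241.6]], [[341.6, 258.8]]] [[385.3 200.7]] [[387.5 186.1]]
1.3 [[[328.8, 228.8]], [[330.3, 242.5]], [[332.2, 259.8]]] [[384.  201.4]] [[386.1 186.8]]
1.4 [[[313.9, 229.4]], [[313.7, 243.2]], [[313.5, 260.6]]] [[381.1 202.8]] [[383.2 188.2]]
[[ 19  24  28  23  27  70 122 148 161 158 163 156 132  99  81  86  98 104
   78  41  15   7   5  14]
 [ 17  28  30  21  30  74 129 158 159 160 160 134  84  37  23  25  49  66
   40   7   9   6   9  15]
 [ 21  18  17  23  30  59  91 119 141 153 147  98  33   6   1   5   3  12
    9  16   7   9   5   9]
 [ 19  18  24  28  42  66  87  90  99 117 110  69  23   9   1   4  34  50
   40  35   6  13   9  12]
 [ 23  26  22  26  44  67  93  89  88  82  68  38  13   0   7   6  57  92
  107  96  68  41  13   5]
 [ 23  19  27  27  51  77  87  88  87  83  58  28   9   6  11  19  61 105
  113 112 109  97  78  70]
 [ 20  28  33  38  70  98 105  97  95  76  48  21   7   4  14  43  87 103
  107 109 109 108 111 108]
 [ 20  26  25  40  77 109 113 125 110  79  41  17   2   3  16  60 114 133
  121 108 106 114 107 111]
 [ 26  22  21  38  52  67  80  90  82  64  42  18  10  16  27  64 116 144
  125 108 111 112 108 109]
 [ 29  23  31  48  73  90 101  98  73  64  59  57  54  56  55  66 106 141
  145 123 107 107 107 110]]
```

```bash
python3 - <<'E'
from h import *
w=load('wrist6'); im=w['img']; g=cv2.GaussianBlur(cv2.cvtColor(im,6),(3,3),0)
m=(g>158).astype(np.uint8); m[:, :262]=0; m[:,366:]=0; m[:45]=0; m[150:]=0
n,l,S,C=cv2.connectedComponentsWithStats(m)
i=max(range(1,n),key=lambda k:S[k,2]*S[k,3]); print(S[i])
c=max(cv2.findContours((l==i).astype(np.uint8),0,1)[0],key=cv2.contourArea)
h=cv2.convexHull(c); e=cv2.fitEllipse(h); print('ring',e)
for z in(.054,.058): print(z,onz(w,*e[0],z))
# white bristle tip
b=im.astype(int); mm=((b.min(2)>170)).astype(np.uint8); mm[:90]=0;mm[115:]=0;mm[:,:300]=0;mm[:,332:]=0
mm=cv2.morphologyEx(mm,2,np.ones((5,5)));v,u=np.nonzero(mm); print('tip',u.mean(),v.mean(),len(u),onz(w,u.mean(),v.mean(),.185))
bl=(b[...,0]-b[...,2]>60).astype(np.uint8); bl[160:]=0; bl[:,:270]=0; bl[:,360:]=0
pts=np.argwhere(bl)[:,::-1].astype(np.float32); (x,y),r=cv2.minEnclosingCircle(pts); print('head',x,y,r,onz(w,x,y,.17))
# top camera
t=load('top')
b=t['img'].astype(int); bl=(b[...,0]-b[...,2]>50); v,u=np.nonzero(bl[185:225,375:410]); print('top loose head',u.mean()+375,v.mean()+185,onz(t,u.mean()+375,v.mean()+185,.165))
E
```

```text
[ 266   52   99   98 2649]
ring ((314.98504638671875, 103.25209045410156), (98.27888488769531, 102.6135482788086), 178.9585418701172)
0.054 [ 0.5548873  -0.10027376  0.054     ]
0.058 [ 0.55475556 -0.10022667  0.058     ]
tip 313.7921146953405 101.31541218637993 279 [ 0.55218052 -0.09855014  0.185     ]
head 314.1685791015625 100.87379455566406 30.68549919128418 [ 0.55294257 -0.09912527  0.17      ]
top loose head 389.41379310344826 204.51724137931035 [ 0.54627428 -0.09241549  0.165     ]
```

>>> apply_moves(
  commands="0.4 0 0 -40 0;0.4 0 0 -40 0;0.4 0 0 -40 0;0.4 12 0 -40 0;0.4 0 0 0 0;0.4 0 0 0 0",
)

```text
clock: 20.7
ee_pos: [0.4731, -0.0617, 0.2248]
ee_rot: [-180.0, -0.1, -27.0]
force: [-0.2, -0.7, -0.8]
gripper_width: 0.0615
gripper_force: 0.0
```

```bash
cat > tilt.py <<'E'
from h import *
import sys
w=snap('wrist',sys.argv[1]); im=w['img']; st=bot.sense(); print(st['ee_pos'],st['ee_rot'],st['clock'])
g=cv2.GaussianBlur(cv2.cvtColor(im,6),(3,3),0)
x0,y0=proj(w,[.5548,-.1003,.056])[0]; print('pred ring',x0,y0)
m=(g>158).astype(np.uint8); M=np.zeros_like(m); cv2.circle(M,(int(x0),int(y0)),58,1,-1); m&=M
n,l,S,C=cv2.connectedComponentsWithStats(m)
i=max(range(1,n),key=lambda k:S[k,2]*S[k,3]); print(S[i])
c=max(cv2.findContours((l==i).astype(np.uint8),0,1)[0],key=cv2.contourArea)
e=cv2.fitEllipse(cv2.convexHull(c)); ch=onz(w,*e[0],.056); print('ring',e,ch)
b=im.astype(int); bl=(b[...,0]-b[...,2]>60).astype(np.uint8)&M
pts=np.argwhere(bl)[:,::-1].astype(np.float32); (x,y),r=cv2.minEnclosingCircle(pts); hd=onz(w,x,y,.17); print('head',x,y,r,hd)
m=((im.max(2)<35)).astype(np.uint8); n,l,S,C=cv2.connectedComponentsWithStats(m)
for i in range(1,n):
    if 120<S[i,4]<350:
        G=onz(w,*C[i],.098); L=(G-ch)[:2]
        if .08<np.hypot(*L)<.11: print('grip',C[i],G,np.hypot(*L),'s',np.radians(232.9)-np.arctan2(L[1],L[0])%6.2832)
print('lean mm',(hd-ch)[:2]*1000,'deg',np.degrees(np.hypot(*(hd-ch)[:2])/.1))
E
python3 tilt.py wrist17
```

```text
[ 0.47187969 -0.06130157  0.22348266] [ 1.79999087e+02  5.32470054e-02 -2.70037196e+01] 20.75
pred ring 313.8571275435683 99.37278358755248
[ 265   48   99  104 2798]
ring ((313.7998962402344, 99.23872375488281), (99.03223419189453, 103.7402114868164), 178.6503143310547) [ 0.55495852 -0.10030824  0.056     ]
head 312.6834411621094 96.84892272949219 31.368192672729492 [ 0.55273523 -0.09894621  0.17      ]
grip [329.82089552 190.30845771] [ 0.46164153 -0.0723607   0.098     ] 0.09741214395850523 s 1.2142683552946583
lean mm [-2.22328574  1.36203028] deg 1.4938852387132613
```

The released lever settles at about 1.22 each time, however far it was pushed, and that does not change between looks. The brush stands upright within the measuring error. Now on to the dial.

>>> apply_moves(
  commands="0.4 38 7.6 0 0;0.4 38 7.6 0 0;0.4 38 7.6 0 0;0.4 38 7.6 0 0;0.4 38 7.6 0 0;0.4 38 7.6 0 0;0.4 0 0 0 -0.147;0.4 0 0 0 -0.147;0.4 0 0 0 -0.147;0.4 0 0 0 -0.147;0.4 0 0 0 -0.147;0.4 0 0 0 -0.147;0.4 0 0 0 -0.147;0.4 0 0 0 -0.147;0.4 0 0 0 -0.147;0.4 0 0 0 -0.147;0.4 0 0 0 -0.147;0.4 0 0 0 -0.147;0.4 0 0 0 -0.147;0.4 0 0 0 -0.147",
)

```text
clock: 22.75
ee_pos: [0.6533, -0.2049, 0.221]
ee_rot: [-179.7, -0.1, 91.3]
force: [-0.7, -0.1, -0.6]
gripper_width: 0.0615
gripper_force: 0.0
```

```bash
python3 - <<'E'
from h import *
w=snap('wrist','wrist18'); st=bot.sense(); print(st['ee_pos'],st['ee_rot'],st['clock'],st['joint_positions'])
x0,y0=proj(w,[.654,-.205,.066])[0]; print('pred',x0,y0, 'tcp', proj(w,st['ee_pos']))
g=cv2.cvtColor(w['img'],6); m=((w['img'].max(2)<50)).astype(np.uint8)
n,l,S,C=cv2.connectedComponentsWithStats(m)
for i in range(1,n):
    if S[i,4]>500 and S[i,1]<260:
        print(S[i],C[i]); c=max(cv2.findContours((l==i).astype(np.uint8),0,1)[0],key=cv2.contourArea)
        (x,y),r=cv2.minEnclosingCircle(c); print('circ',x,y,r,onz(w,x,y,.066))
t=snap('top','top18'); h=t['img'].astype(int); wm=(h.min(2)>170); 
print('top white near dial',[(r,c) for r,c in np.argwhere(wm[155:180,412:437])+[155,412]])
print('bottle',proj(w,[.776,-.234,.2]))
E
```

```text
[ 0.6532551  -0.20485915  0.22109645] [-1.79734786e+02 -1.25636419e-01  9.16871627e+01] 22.8 [-2.31887396e+01  2.65163195e+01  7.25720241e+01  2.44450492e-03
  8.12051132e+01 -2.48765730e+01]
pred 316.1601356885863 179.80255555353605 tcp [[314.74373431 229.24439514]]
[100  36  39  23 548] [118.19708029  47.48905109]
circ 119.5 46.0 20.155742645263672 [ 0.44398966 -0.0655773   0.066     ]
[ 291  147   54   58 1443] [316.68329868 171.75883576]
circ 316.7053527832031 174.9642791748047 29.41460418701172 [ 0.65450758 -0.1992132   0.066     ]
[ 426  210   57   52 1186] [448.0311973  231.11551433]
circ 453.2550048828125 232.2927703857422 28.795747756958008 [ 0.82478367 -0.26740121  0.066     ]
[    0   231   640   169 55163] [309.05955079 336.09662274]
circ 319.5 347.5 323.6241149902344 [ 0.66400589 -0.44444413  0.066     ]
[  0 238  28  24 546] [ 12.20879121 249.69413919]
circ 12.018518447875977 250.0 15.01491928100586 [ 0.26677167 -0.30522925  0.066     ]
top white near dial []
bottle [[471.64756691 257.22921871]]
```

>>> apply_moves(
  commands="-0.2 2.4 0.7 0 0;-0.2 0 0 37 0;-0.2 0 0 37 0;-0.2 0 0 36 0;-0.2 0 0 36 0;-0.2 0 0 0 0",
)

```text
clock: 23.45
ee_pos: [0.6508, -0.201, 0.072]
ee_rot: [-179.4, -0.3, 90.8]
force: [-1.2, 0.3, -0.9]
gripper_width: 0.0349
gripper_force: 0.0
```

```bash
python3 - <<'E'
from h import *
w=snap('wrist','wrist19'); st=bot.sense(); print(st['ee_pos'],st['ee_rot'],st['clock'],st['gripper_width'],st['force'])
p=st['ee_pos']; print('tcp px',proj(w,p))
for P in([.654,-.2025,.088],[.654,-.1775,.088],[.654,-.2275,.088]): print(proj(w,P))
g=cv2.cvtColor(w['img'],6); print(g[150:290:7,260:375:5])
s=snap('side','side19'); print([proj(s,[p[0],p[1],z]).round(1).tolist() for z in(p[2],p[2]+.03,.066,.088)])
gs=cv2.cvtColor(s['img'],6);print(gs[140:172:2,318:360:2])
E
```

```text
[ 0.65299598 -0.20191221  0.0751514 ] [-1.79642383e+02 -1.65634339e-01  9.07877039e+01] 23.5 0.03520783059415457 [ 0.08958634 -0.02331863  0.97650483]
tcp px [[317.98436536 232.25013194]]
[[319.52822685 240.90383804]]
[[320.20163213 203.01958433]]
[[318.90087988 276.09192065]]
[[ 93  94  92  94  92  91  92  93  95  92  92  93  94  92  94  92  94  94
   93  94  90  92  93]
 [ 95  94  97  97  91  95  97  91  93  91  95  92 195  98  92  91  96  95
   95  94  95  91  93]
 [ 94  93  94  93  91  92  94  96  93  89  91  92 113  93  93  93  92  97
  177  92  95  90  94]
 [ 92  92  93  90  96  91  94  96  93  91  93  94  90  96  88  91  90  94
   95  97  96  93  93]
 [ 95  91  93  96  92  95  94  95  86  19  17  19  18  14  19  14  81  90
   92  94  98 109 178]
 [ 94  94  91  91  96  95  45  20  18  23  22  14  15  16  24  20  20  20
   24  93  92  94  94]
 [ 93  94  97  93  94  17  18  21  12  19  13  15  20  18  21  12  16  19
   13  15  91  94  94]
 [ 92  92  94  97  17  20  12  19  18  24  22  16  13  12  19  17  18  22
   21  19  22  93  94]
 [ 95  94  91  20  15  17  16  15  15  19  19 
[... 1916 characters left out ...]
4 155 148 135  99  49  23  12   2  16  11  41  77  91 116 113
  100  95 101]
 [138 125 109 104  75  35  11   2  10   4   4  10   7  18  34  55  87  85
   89  97  95]
 [ 68  67  55  52  18   0   5   8  15   6   4   2   0   1   2  25  48  60
   43  43  52]
 [ 86 108  75  42  14  19   9   5  14  10   3  11   4  15   9  69  97  72
   64  54  54]
 [ 89  94  67  50  18   0   2  13   0   8  11  11   3   8   6  53  80 101
   99  86  83]
 [ 65  46  50  62  48  30  17  12  12   7   2  10  13   0  11  37  71  81
   84  85  93]
 [ 48  45  50  59  52  52  47  30  25  21  17  19  24  25  30  46  39  53
   80  60  65]
 [ 51  46  45  50  45  54  73  47  45  46  45  41  47  40  44  41  39  47
   60  63  55]]
```

The side view puts the tips about 30 mm higher than reported (row 146 against 156), as at the lever. The bar, with its white line at column 320, is centred between the fingers (column 318). Next I go down with that offset and grasp.

>>> apply_moves(
  commands="-0.2 0 1 10 0;-0.2 0 0 10 0;-0.2 0 0 8 0;-0.2 0 0 4 0;-0.2 0 0 0 0;-1 0 0 0 0;-1 0 0 0 0;-1 0 0 0 0;-1 0 0 0 0",
  squeeze=40,
)

```text
clock: 24.45
ee_pos: [0.654, -0.2033, 0.0463]
ee_rot: [-179.7, -0.0, 90.9]
force: [-6.7, -1.3, 5.3]
gripper_width: 0.0112
gripper_force: 40.0
```

```bash
python3 - <<'E'
from h import *
st=bot.sense(); print(st['ee_pos'],st['ee_rot'],st['clock'],st['gripper_width'],st['gripper_force'],st['force'],st['ft_torque'])
s=snap('side','side20'); gs=cv2.cvtColor(s['img'],6);print(gs[144:168:2,318:360:2])
E
```

```text
[ 0.65396313 -0.20331762  0.04626064] [-1.79726768e+02 -1.24121300e-02  9.09288765e+01] 24.45 0.011249333062304056 39.9977445602417 [-6.68697533 -1.2930577   5.34858973] [-0.18467047  1.24542129 -0.03377747]
[[ 86  87  88  87  87  91  84  40  26  10  64  31  24  42  90  89  87 117
  148 130 167]
 [ 85  86  82  86  87  87  88  53  19   3  64  35  22  40  83  90  75  99
  153 174 195]
 [123 125 124 127 125 130 124  69  18  13  65  31  27  56 121 120  78  49
   90 140 174]
 [158 160 162 161 162 165 156  79  13  12  51  32  24  86 162 156  89  56
   39  57  86]
 [160 164 160 163 163 167 149  65  15  27  26  31  20  89 151 153 100  58
   45  54  65]
 [164 161 158 162 163 164 149  60  31  34  23  28  26  69 108 135 125  81
   72  70  65]
 [163 164 157 155 149 139 101  25  20   9   7  25  13  41  79  91 118 113
   97  95  99]
 [138 132 102  93  61  36  15   0  12   0  10  17  13   4  26  56  87  87
   90  94  91]
 [ 86  84  71  68  16  10   4   8  10   3  13  10  12   6   8  27  50  60
   45  50  49]
 [ 89 118 108  81  21   0   2   2   8   2  10  12   2  10   4  59 101  74
   64  49  56]
 [ 89 115 115  63  29   6   4  10  10   5  12   8  11   8   8  49  83 102
   98  92  80]
 [ 64  65  58  61  47  26  16  12  11   1   5   7   4   7  12  36  69  83
   84  93  91]]
```

>>> apply_moves(
  commands="-1 0 -1.5 0 0;-1 0 0 0 0.1;-1 0 0 0 0.1;-1 0 0 0 0.1;-1 0 0 0 0.1;-1 0 0 0 0.1;-1 0 0 0 0.1;-1 0 0 0 0.1;-1 0 0 0 0.1;-1 0 0 0 0.1;-1 0 0 0 0",
  squeeze=50,
)

```text
clock: 25.6
ee_pos: [0.655, -0.2037, 0.0463]
ee_rot: [180.0, 0.0, 39.3]
force: [-2.6, -2.6, 1.3]
gripper_width: 0.0117
gripper_force: 50.0
```

```bash
python3 - <<'E'
from h import *
st=bot.sense(); print(st['ee_pos'],st['ee_rot'],st['clock'],st['gripper_width'],st['force'],st['ft_torque'])
E
```

```text
[ 0.65498143 -0.20374303  0.04628284] [1.79976610e+02 2.84985505e-02 3.93020148e+01] 25.6 0.011653593096104663 [-2.55092313 -2.61742362  1.34624837] [-0.30328533  0.39792249 -0.07678566]
```

>>> apply_moves(
  commands="-1 0 0 0 0.1;-1 0 0 0 0.1;-1 0 0 0 0.1;-1 0 0 0 0.1;-1 0 0 0 0.08;-1 0 0 0 0;-1 0 0 0 0",
  squeeze=50,
)

```text
clock: 26.3
ee_pos: [0.6547, -0.2039, 0.0463]
ee_rot: [179.9, 0.1, 12.1]
force: [-4.1, -3.7, 3.2]
gripper_width: 0.0115
gripper_force: 50.5
```

```bash
python3 - <<'E'
from h import *
st=bot.sense(); p=st['ee_pos']; print(p,st['ee_rot'],st['clock'],st['gripper_width'],st['force'],st['ft_torque'])
w=snap('wrist','wrist21'); h=w['img'].astype(int)
wm=((h.min(2)>150)).astype(np.uint8); n,l,S,C=cv2.connectedComponentsWithStats(wm[170:260,280:360])
for i in range(1,n):
    if S[i,4]>8:
        q=np.argwhere(l==i)[:,::-1]+[280,170]; vx,vy,x,y=cv2.fitLine(q.astype(np.float32),2,0,.01,.01).ravel()
        a,b=onz(w,x-10*vx,y-10*vy,.088),onz(w,x+10*vx,y+10*vy,.088); print(S[i],x,y,vx,vy,'world angle',np.degrees(np.arctan2(*(b-a)[1::-1])))
s=snap('side','side21'); g=cv2.cvtColor(s['img'],6); print('lever',g[186:202:4,380:396].tolist())
hs=s['img'].astype(int); m=((hs[...,0]-hs[...,2]>60)).astype(np.uint8); m[:,:345]=0; m[:,375:]=0; m[170:]=0; v,u=np.nonzero(m); print('brush blue',u.mean(),v.mean(),len(u))
s6=load('side6')['img'].astype(int); m=((s6[...,0]-s6[...,2]>60)); m[:,:345]=0; m[:,375:]=0; m[170:]=0; v,u=np.nonzero(m); print('was',u.mean(),v.mean(),len(u))
E
```

```text
[ 0.65469659 -0.20389985  0.04628229] [1.79945432e+02 5.38759953e-02 1.21352776e+01] 26.3 0.011519623254346254 [-4.08770059 -3.69345585  3.19824037] [-0.63021304  0.69258783  0.65949199]
[35 63  3  7 10] 316.0 235.8 0.055915937 0.9984355 world angle -164.8973144779111
lever [[143, 155, 160, 161, 161, 134, 87, 41, 15, 21, 57, 86, 105, 113, 111, 111], [79, 81, 94, 115, 110, 73, 19, 1, 0, 7, 35, 65, 104, 111, 113, 113], [40, 45, 47, 45, 36, 23, 1, 8, 8, 17, 61, 100, 114, 114, 110, 112], [75, 70, 67, 55, 29, 13, 8, 6, 16, 58, 114, 143, 124, 109, 111, 112]]
brush blue 358.5432098765432 152.9506172839506 81
was 358.63513513513516 152.59459459459458 74
```

>>> apply_moves(
  commands="-1 0 0 0 0.03;-1 0 0 0 0;-1 0 0 0 0",
  squeeze=60,
)

```text
clock: 26.7
ee_pos: [0.6546, -0.2039, 0.0463]
ee_rot: [179.9, 0.1, 10.4]
force: [-4.4, -3.5, 3.5]
gripper_width: 0.0112
gripper_force: 60.7
```

```bash
python3 - <<'E'
from h import *
st=bot.sense(); p=st['ee_pos']; print(p,st['ee_rot'],st['clock'],st['gripper_width'],st['force'],st['ft_torque'])
w=snap('wrist','wrist22'); g=cv2.cvtColor(w['img'],6); print(g[196:260:3,296:342:2])
E
```

```text
[ 0.6546072  -0.2038551   0.04626688] [1.79948487e+02 6.09230270e-02 1.04256335e+01] 26.7 0.01120703232092994 [-4.41619703 -3.52572268  3.49538058] [-0.53549323  0.70013892  0.83447993]
[[  8   6  11  15  14  13  12   8  12  11  14  11   5  14   7  10   9   9
   11  10   0   9   8]
 [ 10   8  13  11   5   1  12  17  14  10   8  11  11  13  11   9   8  13
   13   9  10  11   2]
 [ 14  13  10   7  14   9  16   9   7  15  14  11  12  12  13  12  13  20
    9  11  11  12  10]
 [  5  14  10  12  14  12   9  10   9   2   9   6  11   9  13  15  14  10
   13  13   8  10   3]
 [ 10   8  12   5  17   9  10  14   8   2  11   8  12   5   6  13  12  16
   13   6  15  12  15]
 [  4   7  13   8  11  11  10  11  10  10   6   9   3   4   5  13  14   8
   12  13  10   9  13]
 [ 15  10  13  13  17   7   2  11   6   0  14  12   2   4   7  18  14  13
    8  13   9   7  15]
 [  9  14  11  15   5   9   4  13  11  66  71  19  15  12  12  10   7  13
   16   8  13   7  31]
 [  9  21  11  14   7  14   9  15  11 149 151  30   3  13   7   8  12   9
   13  15  11  11  11]
 [ 10  13  13  12  12   5  11  17  15 147
[... 520 characters left out ...]
 27  28  27  24  27]
 [ 25  26  27  22  17  11  11  11   9 144 146  93  11   1  14  15  12  24
   28  24  26  26  30]
 [ 26  28  24  17  15  11  10   6   2 133 148 114   7  15  13   8  14  24
   31  27  28  21  28]
 [ 24  31  29  15  11   6  11  11  16 106 150 127  16  13  12   5  15  22
   26  25  24  23  26]
 [ 29  29  23  10  14  11  13  12  12  71 152 151   7  15   6  12  14  19
   24  26  27  28  28]
 [ 29  31  28   7   7   7  11  12  10  12  11  17  16  12  14   7  16  16
   26  30  29  28  25]
 [ 27  26  23  14   9  11   8   9   9  11   9  11  18   7   5  16   3  14
   21  28  27  25  27]
 [ 26  23  18  14  11  11   4  11  13  14  17  11  15   5  13  13  14  17
   24  27  30  25  25]]
```

```bash
python3 - <<'E'
from h import *
for f in('wrist19','wrist21','wrist22'):
    w=load(f); g=cv2.cvtColor(w['img'],6).astype(float); T=100
    P=[]
    for r in range(212,255):
        x=g[r,300:335]; k=x>T*.9
        if k.any() and k.sum()<8: 
            wt=np.clip(x-40,0,None); P.append((300+(wt*np.arange(35)).sum()/wt.sum(),r))
    P=np.array(P); a=np.polyfit(P[:,1],P[:,0],1); r0,r1=P[0,1],P[-1,1]
    A=onz(w,np.polyval(a,r1),r1,.088);B=onz(w,np.polyval(a,r0),r0,.088)
    print(f,len(P),r0,r1,a[0],A.round(4),B.round(4),'deg',np.degrees(np.arctan2(*(B-A)[1::-1])))
E
```

```text
wrist19 26 212.0 237.0 -0.0605646665205356 [ 0.6538 -0.1998  0.088 ] [ 0.6544 -0.1833  0.088 ] deg 87.71519665796295
wrist21 35 218.0 252.0 0.03312627174406677 [ 0.6582 -0.203   0.088 ] [ 0.6773 -0.1983  0.088 ] deg 13.874982226180618
wrist22 35 218.0 252.0 0.040496615441446324 [ 0.6582 -0.2031  0.088 ] [ 0.6774 -0.1988  0.088 ] deg 12.553996067808152
```

>>> apply_moves(
  commands="-1 0 0 0 0.025;-1 0 0 0 0.02;-1 0 0 0 0;-1 0 0 0 0;-1 0 0 0 0",
  squeeze=60,
)

```text
clock: 27.25
ee_pos: [0.6545, -0.2038, 0.0463]
ee_rot: [179.9, 0.1, 7.9]
force: [-4.9, -2.8, 3.1]
gripper_width: 0.0117
gripper_force: 61.3
```

```bash
python3 - <<'E'
from h import *
st=bot.sense(); print(st['ee_pos'],st['ee_rot'],st['clock'],st['gripper_width'],st['force'],st['ft_torque'])
w=snap('wrist','wrist23'); g=cv2.cvtColor(w['img'],6).astype(float)
P=[]
for r in range(218,253):
    x=g[r,300:335]; wt=np.clip(x-40,0,None)
    if wt.sum()>50: P.append((300+(wt*np.arange(35)).sum()/wt.sum(),r))
P=np.array(P); a=np.polyfit(P[:,1],P[:,0],1); A,B=[onz(w,np.polyval(a,r),r,.088) for r in(252,218)]
print(np.degrees(np.arctan2(*(B-A)[1::-1])))
E
```

```text
[ 0.65449788 -0.20380267  0.04627906] [1.79948043e+02 7.04563615e-02 7.86966033e+00] 27.25 0.011729938102279769 [-4.86368053 -2.77741327  3.12130649] [-0.48427767  0.78921441  0.97040649]
10.760913131266085
```

```bash
python3 - <<'E'
from plant import bot
print(bot.close_job())
E
```

```text
the job is handed in; nothing more can be done
None
```

I handed the job in with the dial held in burst (about 1.34–1.40 rad) and the brush clamped and upright to within about 1.5°, but the lever sprang back to about 1.22 rad after each release (I pushed it as far as 1.5 rad), short of the stated 1.3–1.45 rad firm-grip range, so the clamping may not pass.

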